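# Fit three tea mugs with their brewing baskets and lids

### The arm

A 6-joint arm with a two-finger parallel gripper is mounted at the origin on a cart in front of the work surface, level with it; the furniture and walls round the work are solid. World frame = base frame: x ahead of the robot, y to its left, z up, the work surface at z = 0. Lengths are in m, angles in rad, forces in N, time in s.
With the tool pointing down it reaches from about 0.35 to 0.725 m from the base axis. Payload 4.3 kg.
Tool frame: the origin (TCP) lies midway between the tips of the shut fingers; the grasp point (between the pads) lies manip.grasp_offset behind it (manip.grasp_offset is the distance from the TCP to the grasp point, in m); z points along the fingers, y is the line along which they close (so a half turn about z gives the same grasp; the last joint's range is limited). The gripper opens to 85 mm and grips with 20 to 120 N. Pads are 22 mm wide; open, the fingers measure 114 mm over their backs; the gripper's body (76 mm by 85 mm) begins 54 mm behind the grasp point. The pads swing forward as they close: fully open they stand 13 mm farther back than shut.
Start: joints at [-1.227, 0.377, 0.081, 1.274, 0, 1.46], TCP at [0.252, -0.517, 0.21] pointing down, gripper open.
Joint ranges: [-2.72, 2.72], [-0.84, 1.66], [-1.02, 1.22], [-1.77, 2.12], [-1.37, 1.28], [-3.14, 3.14]. Speed limits (rad/s): [2.57, 2.57, 3.14, 3.14, 3.14, 3.14].

### API

Orientations are given as a unit quaternion [x, y, z, w].
In Python, from workcell import manip gives the robot as it stands.
- The arm moves only by the tool jog_arm, never from a script. Its argument "moves" is a list of rows, each a list of 2 entries, a list of its own where there are three numbers: the shift along the tool's x, y, z scaled (see below), then the turn, a rotation vector about the tool's x, y, z scaled (see below). A call has 1 to 12 rows; each row is the pose to reach, as a shift and turn from the pose commanded when the call began, along the tool's axes at that moment; what a row does not reach only later rows make up. The controller multiplies each number of a shift by 300 mm and each number of a turn by 90 degrees. A row lasts 1/12 s, in which the tool goes at most 41.7 mm and 7.16 degrees, less where a joint would pass 70% of its speed; a pose out of reach is approached as far as the arm can. A call with a number of a shift or a turn outside -1 to 1 is refused whole. A call with a gripper value outside its range is refused whole. "hand" is the closure, from -1 (fully open) to 1 (shut), so that 0 is half open, set as the call begins (left out, the last holds). The fingers move at their own pace and stop on an object; "force" is the grip in N (left out, the last holds). Time passes only in rows, so rows that repeat a pose let the fingers close. It gives the time, the measured TCP pose, the force, the opening and the grip force at its end, in the units of the state.
- manip.state(): the state, without advancing time (a new reading comes with each control period).
- manip.read_camera(name): name is "side" or "top" or "wrist"; returns the picture (384x512x3 uint8, blue, green, red); there is no depth.
- manip.camera_info(name): a dict with "mtx" (3x3 intrinsics, pixels), "R" (3x3) and "t" (3): a world point X has camera coordinates R X + t. Camera axes: x right, y down, z forward; pixel columns grow to the right and rows downward; lengths in m; the calibration is good to about 2 mm. A picture is of the moment at which its call begins: read the wrist's pose just before it. camera_info takes no time and is no camera call; for the wrist camera it gives the pose at the moment of the call.
- manip.hand_in(): hands the job in; it is judged then, once.
The state is a dict: "time_s": time; "qpos": joint angles; "qvel": joint speeds; "tau": joint torques, N m; "tool_pos": TCP position; "orientation": TCP orientation; "force": force on the tool from outside, world axes, zero at the start; "moment": the same for the moment, N m; "width": opening from 0.0 (shut) to 1.0 (fully open); "grip_force": force on a finger pad.
Only numpy, scipy, OpenCV 4.12 (cv2) and the standard library are available. Lean on these libraries where they do the work, as an engineer would, in place of code of your own. Each camera call takes 0.05 s, during which the arm holds its last target. There are 200 camera calls.

### The job

Make the three tea mugs ready for brewing: hang the large white-collared basket in the white mug and the small green-collared basket in the glass mug, then cover every mug with the lid that fits, the white and the green lid on the baskets in their mugs and the black lid straight on the dark mug, which takes a tea bag and needs no basket. Leave baskets and lids fully seated and level and the mugs upright on the worktop, and leave the tea carton and the brown-lidded jar where they stand.

Things in the scene. Friction and masses are not known exactly. Their poses are not given: they have to be found in the camera images.
- large_basket: The larger basket, white collar. Stands upright; origin: centre of its underside, z up. Going up: steel strainer tapering from 44 mm across at the bottom to 62 mm; flange 89 mm across from 48 to 51 mm; collar 66 mm across outside, 59 inside, up to 66 mm, to grip from outside. Seated, its flange lies on the white mug's rim, origin 48 mm below the rim.
- small_basket: The smaller basket, green collar. Stands upright; origin: centre of its underside, z up. Going up: steel strainer tapering from 34 mm across at the bottom to 49 mm; flange 73 mm across from 48 to 51 mm; collar 52 mm across outside, 45 inside, up to 66 mm, to grip from outside. Seated, its flange lies on the glass mug's rim, origin 48 mm below the rim.
- white_lid: White lid, the middle one of three. Origin: centre of its underside, z up. Going up: grey plug 49 mm across, chamfered below, from 0 to 8 mm (it stands on this); disc 72 mm across to 13 mm; knob 24 mm across to 37 mm, to lift it by. It fits the large basket's collar: plug inside, disc resting on the collar, origin 58 mm above the basket's origin.
- green_lid: Green lid, the smallest of three. Origin: centre of its underside, z up. Going up: grey plug 35 mm across, chamfered below, from 0 to 8 mm (it stands on this); disc 58 mm across to 13 mm; knob 22 mm across to 37 mm, to lift it by. It fits the small basket's collar: plug inside, disc resting on the collar, origin 58 mm above the basket's origin.
- dark_lid: Black lid, the largest of three. Origin: centre of its underside, z up. Going up: grey plug 66 mm across, chamfered below, from 0 to 8 mm (it stands on this); disc 96 mm across to 13 mm; knob 28 mm across to 37 mm, to lift it by. It fits the bare dark mug: plug inside the mouth, disc resting on the rim, origin 8 mm below the rim.
- white_mug_rim (a point): Centre of the mouth, at rim height, of the white stoneware mug: 105 mm tall, 85 mm across the rim outside and about 77 mm inside, tapering down; loose, standing upright on the worktop. z up; the handle is on the point's -y side and reaches to 72 mm from this point.
- glass_mug_1_rim (a point): Centre of the mouth, at rim height, of the clear glass mug, the smallest, with a dark film of tea on its bottom: 90 mm tall, 69 mm across the rim outside and about 61 mm inside, tapering down; loose, standing upright on the worktop. z up; the handle is on the point's -y side and reaches to 60 mm from this point.
- dark_mug_rim (a point): Centre of the mouth, at rim height, of the dark grey mug: 105 mm tall, 88 mm across the rim outside and about 80 mm inside, tapering down; loose, standing upright on the worktop. z up; the handle is on the point's -y side and reaches to 83 mm from this point.
- tea_carton: Bystander: small yellow tea carton, 50 x 72 x 45 mm (x, y, z), loose among the parts. Origin: centre of its underside, z up.
- brown_lid_jar: Bystander: small round jar with a brown lid, 62 mm across, 77 mm tall, loose among the parts. Origin: centre of its underside, z up.
Mind the look-alikes: they are no part of the job. Several things look just like the white_lid: the one meant starts farthest to the robot's right.

How it is judged:
At the end, for the whole second after the job is handed in: Each basket hangs in its mug (within 8 mm of centre) with its lid seated in the collar (within 8 mm); the black lid is seated in the dark mug (within 11 mm); all seated to 4 mm in height and level to 0.08 rad; mugs upright on the worktop; all released and at rest (horizontal distance between large_basket and white_mug_rim below 0.008 m and z of large_basket in the frame of white_mug_rim between -0.0515 and -0.044 m and angle between each of large_basket, small_basket, white_lid, green_lid, dark_lid's own z axis and vertical below 0.08 rad and horizontal distance between small_basket and glass_mug_1_rim below 0.008 m and z of small_basket in the frame of glass_mug_1_rim between -0.0515 and -0.044 m and horizontal distance between white_lid and large_basket below 0.008 m and z of white_lid in the frame of large_basket between 0.0545 and 0.062 m and horizontal distance between green_lid and small_basket below 0.008 m and z of green_lid in the frame of small_basket between 0.0545 and 0.062 m and horizontal distance between dark_lid and dark_mug_rim below 0.011 m and z of dark_lid in the frame of dark_mug_rim between -0.0115 and -0.004 m and angle between each of white_mug_rim, glass_mug_1_rim, dark_mug_rim's own z axis and vertical below 0.06 rad and height (world z) of white_mug_rim between 0.099 and 0.111 m and height (world z) of glass_mug_1_rim between 0.084 and 0.096 m and height (world z) of dark_mug_rim between 0.0995 and 0.1115 m and linear speed of each of large_basket, small_basket, dark_lid, white_lid, green_lid below 0.02 m/s); the robot touches nothing.
It fails at once if the tea carton is pushed more than 25 mm or tipped (distance of tea_carton from where it was at the start of the episode above 0.025 m or angle between tea_carton's own z axis and vertical above 0.3 rad).
It fails at once if the brown-lidded jar is pushed more than 25 mm or tipped (distance of brown_lid_jar from where it was at the start of the episode above 0.025 m or angle between brown_lid_jar's own z axis and vertical above 0.3 rad).
It also fails if it takes over 134 s, if anything falls off the work surface, if the arm or the gripper's body presses on something with over 40 N, if the wrist force passes 120 N, or if a joint passes its speed limit or range.

## Working session

There is one attempt and no reset: what is moved stays moved. The work goes in short steps, Python scripts to look and compute and a tool call to move; the robot and the scene stay as the last step left them, time stands still between calls to the robot, and variables do not carry over. Pictures are saved under pics/ and viewed, at most 14 in all, crops included, and the job is handed in when it is done.

Besides the shell and the picture viewer there is one more tool, called after "Request:" as name(argument=value, ...), one argument or row to a line, values as JSON. jog_arm: Moves the arm, as the interface text tells. Its arguments: {"type":"object","properties":{"moves":{"type":"array"},"hand":{"type":"number"},"force":{"type":"number"}},"required":["moves"]}

```bash
mkdir -p pics; ls; cat > h.py <<'E'
import numpy as np, cv2
from workcell import manip
def ray(cam,u,v):
    c=manip.camera_info(cam); K,R,t=map(np.array,(c["mtx"],c["R"],c["t"]))
    d=R.T@np.linalg.solve(K,[u,v,1.]); return -R.T@t,d
def onz(cam,u,v,z):
    o,d=ray(cam,u,v); return o+d*(z-o[2])/d[2]
def proj(cam,X):
    c=manip.camera_info(cam); K,R,t=map(np.array,(c["mtx"],c["R"],c["t"]))
    p=K@(R@np.array(X)+t.ravel()); return p[:2]/p[2]
E
python3 - <<'E'
from h import *
for n in ("top","side"):
    im=manip.read_camera(n); cv2.imwrite(f"pics/{n}0.png",im)
    cv2.imwrite(f"pics/{n}0b.png",cv2.resize(im,(800,600),interpolation=cv2.INTER_CUBIC))
    o,d=ray(n,256,192); print(n,o,d)
s=manip.state(); print(s, manip.grasp_offset)
E
```

```text
pics
top [0.19585775 0.07578205 1.72689795] [ 0.24410173 -0.05326954 -0.96828806]
side [0.23873655 0.78129524 0.63970895] [ 0.36205364 -0.76879128 -0.52730434]
{'time_s': 0.1, 'qpos': array([-1.22728852e+00,  3.78010537e-01,  7.97641392e-02,  1.27441900e+00,
        7.83940937e-08,  1.46049809e+00]), 'qvel': array([ 0.00153822, -0.00189594,  0.0011233 ,  0.00126268,  0.00019233,
       -0.00050328]), 'tau': array([ 1.40819640e-03, -4.64692891e+01,  2.70583248e+01,  1.20265022e-02,
       -1.38934683e-04, -3.40222059e-06]), 'tool_pos': array([ 0.25186493, -0.51619604,  0.20904444]), 'orientation': array([ 9.74367341e-01,  2.24960913e-01, -1.08685804e-04, -9.28195648e-04]), 'force': array([1.67198595, 0.35791974, 0.02153865]), 'moment': array([-0.01050217,  0.01193544, -0.01851473]), 'grip_force': 0.0, 'width': 0.9989893852538714} 0.0187
```

View pics/top0b.png

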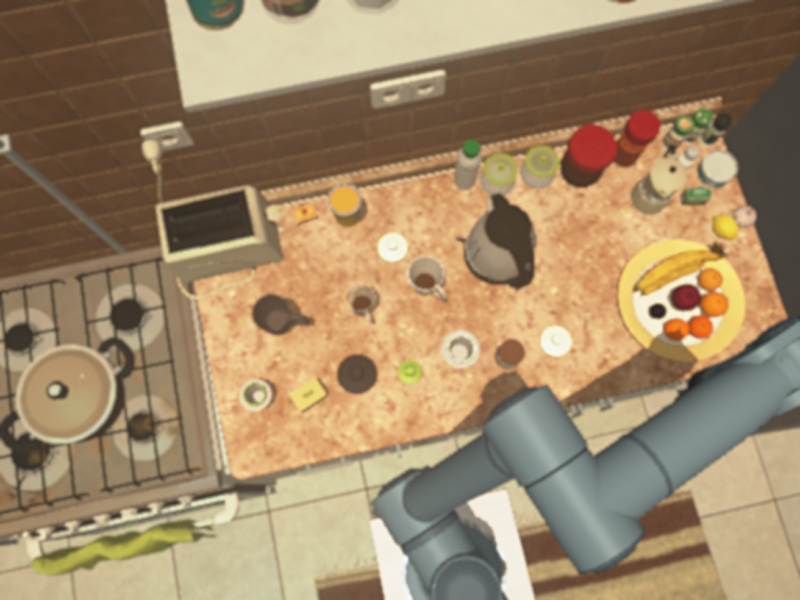

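View pics/side0b.png

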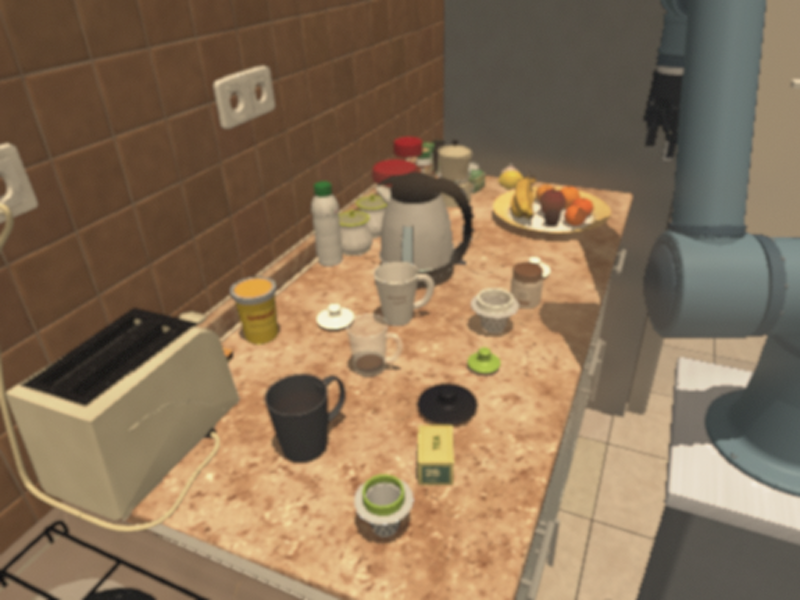

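Top view (800-px scale): small basket (256,395), carton (308,394), black lid (357,374), green lid (409,372), large basket (461,350), brown jar (510,353), white lids at (392,247) and (557,341), dark mug (275,313), glass mug (363,300), white mug (427,275), kettle (500,245).

```bash
python3 - <<'E'
from h import *
T={"small_basket":(256,395,.066),"carton":(308,394,.045),"dark_lid":(357,373,.013),"green_lid":(409,372,.013),"large_basket":(461,349,.066),"jar":(510,352,.077),"whiteR":(557,341,.013),"whiteL":(392,247,.013),"jar2":(718,165,.07),"dark_mug":(270,313,.105),"glass":(363,299,.09),"white_mug":(427,273,.105),"kettle":(500,245,.1),"toaster":(220,240,.15),"potc":(68,395,.1),"bowl":(681,299,.03)}
for k,(u,v,z) in T.items():
    p=onz("top",u*.64,v*.64,z); print(k,p.round(3),"r",round(np.hypot(*p[:2]),3), (proj("side",p)/.64).round())
print(manip.camera_info("top")["mtx"],manip.camera_info("side")["mtx"],manip.camera_info("wrist"))
im=cv2.imread("pics/top0.png"); s=cv2.imread("pics/side0.png")
a=cv2.resize(im[140:260,140:390],(800,384),interpolation=cv2.INTER_CUBIC)
cv2.imwrite("pics/crop1.png",a)
E
```

```text
small_basket [0.47  0.348 0.066] r 0.585 [387. 489.]
carton [0.45  0.236 0.045] r 0.508 [435. 443.]
dark_lid [0.478 0.118 0.013] r 0.492 [446. 402.]
green_lid [ 0.454 -0.001  0.013] r 0.454 [483. 362.]
large_basket [ 0.472 -0.126  0.066] r 0.488 [495. 298.]
jar [ 0.439 -0.231  0.077] r 0.496 [527. 270.]
whiteR [ 0.45  -0.358  0.013] r 0.575 [534. 268.]
whiteL [ 0.762 -0.029  0.013] r 0.763 [334. 317.]
jar2 [ 0.775 -0.842  0.07 ] r 1.144 [464. 159.]
dark_mug [0.639 0.279 0.105] r 0.697 [296. 395.]
glass [0.629 0.068 0.09 ] r 0.633 [371. 325.]
white_mug [ 0.653 -0.088  0.105] r 0.659 [396. 272.]
kettle [ 0.684 -0.268  0.1  ] r 0.735 [418. 232.]
toaster [0.818 0.354 0.15 ] r 0.891 [148. 370.]
potc [0.555 0.746 0.1  ] r 0.93 [ 39. 834.]
bowl [ 0.481 -0.668  0.03 ] r 0.823 [550. 207.]
[[473.47216561   0.         256.00218632]
 [  0.         473.47216561 193.06559689]
 [  0.           0.           1.        ]] [[377.28809481   0.         260.12968477]
 [  0.         377.28809481 189.25530228]
 [  0.           0.           1.        ]] {'mtx': array([[346.30191974,   0.        , 257.05154475],
       [  0.        , 346.30191974, 190.33566139],
       [  0.        ,   0.        ,   1.        ]]), 'R': array([[ 0.43869164, -0.89863212, -0.00315551],
       [-0.85188329, -0.41698268,  0.31689161],
       [-0.28608478, -0.13632957, -0.94845651]]), 't': array([-0.57319243, -0.0407158 ,  0.38106634])}
```

View pics/crop1.png

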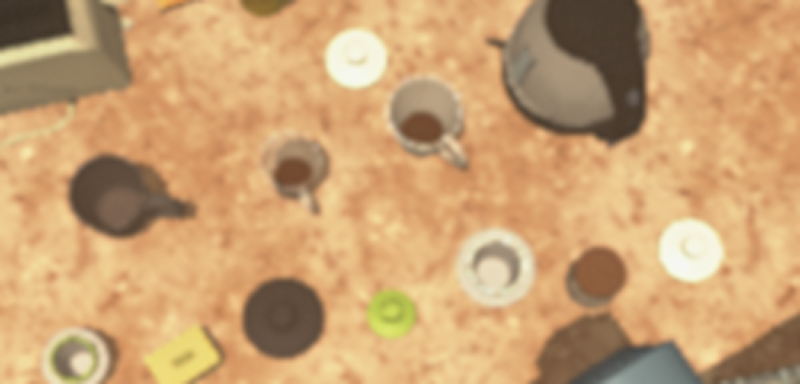

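Look-alikes: white lids at (392,247) → y=-0.03, x=0.76 (out of reach), and (557,341) → y=-0.358. The right-hand one at crop (692,250) is farthest to the robot's right, has a knob and the right size, so it is the one meant. I'll turn the tool to yaw 90° (tool x = world y, tool y = world x) and move in for wrist views.

Request:
jog_arm(
  moves=[
    [[0.15,-0.1,-0.3],[0,0,-0.2]],
    [[0.3,-0.2,-0.3],[0,0,-0.4]],
    [[0.61,-0.43,-0.3],[0,0,-0.711]],
    [[0.61,-0.43,-0.3],[0,0,-0.711]],
    [[0.61,-0.43,-0.3],[0,0,-0.711]],
    [[0.61,-0.43,-0.3],[0,0,-0.711]],
    [[0.61,-0.43,-0.3],[0,0,-0.711]],
    [[0.61,-0.43,-0.3],[0,0,-0.711]],
    [[0.61,-0.43,-0.3],[0,0,-0.711]],
    [[0.61,-0.43,-0.3],[0,0,-0.711]],
    [[0.61,-0.43,-0.3],[0,0,-0.711]],
    [[0.61,-0.43,-0.3],[0,0,-0.711]],
  ],
  hand=-1,
  force=40,
)

```text
time_s: 1.1
tool_pos: [0.3598, -0.3207, 0.2996]
orientation: [0.708, 0.706, 0.0, -0.0]
force: [0.6, 0.6, 0.6]
width: 1.001
grip_force: 0.0
```

Request:
jog_arm(
  moves=[
    [[0.65,0.367,-0.1],[0,0,0]],
    [[0.65,0.367,-0.1],[0,0,0]],
    [[0.65,0.367,-0.1],[0,0,0]],
    [[0.65,0.367,-0.1],[0,0,0]],
    [[0.65,0.367,-0.1],[0,0,0]],
    [[0.65,0.367,-0.1],[0,0,0]],
    [[0.65,0.367,-0.1],[0,0,0]],
    [[0.65,0.367,-0.1],[0,0,0]],
    [[0.65,0.367,-0.1],[0,0,0]],
  ],
)

```text
time_s: 1.85
tool_pos: [0.4697, -0.1264, 0.3296]
orientation: [0.708, 0.706, -0.0, -0.0]
force: [-0.1, 0.9, -0.6]
width: 1.0
grip_force: 0.0
```

```bash
python3 - <<'E'
from h import *
im=manip.read_camera("wrist"); cv2.imwrite("pics/w1.png",im)
print(manip.state()["tool_pos"], manip.camera_info("wrist")["R"],ray("wrist",256,192))
for q in [(0,0),(511,0),(0,383),(511,383)]: print(onz("wrist",*q,0).round(3))
cv2.imwrite("pics/w1b.png",cv2.resize(im,(800,600),interpolation=cv2.INTER_CUBIC))
E
```

```text
[ 0.4695726  -0.12671986  0.3295497 ] [[ 9.99997376e-01 -2.15643415e-03 -7.73490795e-04]
 [-1.80066281e-03 -9.48567181e-01  3.16570782e-01]
 [-1.41637203e-03 -3.16568558e-01 -9.48568575e-01]] (array([ 0.47025763, -0.04440233,  0.49298795]), array([-0.00446152, -0.32112086, -0.94704478]))
[ 0.144  0.046 -0.   ]
[ 0.792  0.045 -0.   ]
[-0.005 -0.583  0.   ]
[ 0.936 -0.584  0.   ]
```

View pics/w1b.png

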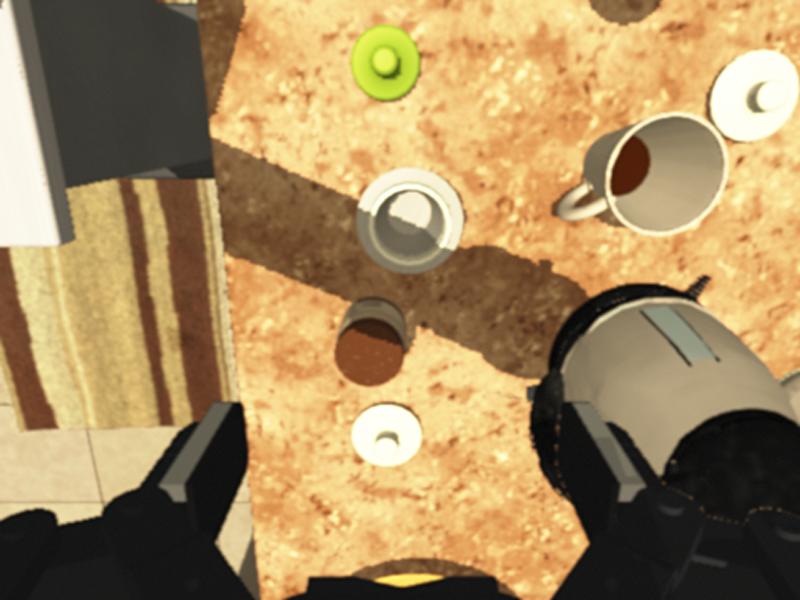

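Wrist view (800 scale): green lid (386,62), large basket collar (410,219), jar (370,350), right white lid (387,434), white mug rim (667,174), other white lid (755,95), kettle at the right.

```bash
cat >> h.py <<'E'
def ell(im,mask,seed,rad):
    m=np.zeros(mask.shape,np.uint8); cv2.circle(m,tuple(map(int,seed)),rad,255,-1); m&=mask
    cs,_=cv2.findContours(m,cv2.RETR_EXTERNAL,cv2.CHAIN_APPROX_NONE)
    return cv2.fitEllipse(cv2.convexHull(max(cs,key=cv2.contourArea)))
def masks(im):
    h=cv2.cvtColor(im,cv2.COLOR_BGR2HSV)
    return dict(green=cv2.inRange(h,(33,90,60),(60,255,255)),white=cv2.inRange(h,(0,0,95),(180,62,255)),pale=cv2.inRange(h,(0,0,170),(180,60,255)),dark=cv2.inRange(h,(0,0,0),(180,255,75)))
def meas(cam,im,mk,seed,rad,z):
    e=ell(im,masks(im)[mk],seed,rad); p=onz(cam,*e[0],z)
    q=onz(cam,e[0][0]+1,e[0][1],z); return p[:2].round(4),np.array(e[0]).round(1),"diam",(np.array(e[1])*np.linalg.norm(q-p)).round(4)
E
python3 - <<'E'
from h import *
im=cv2.imread("pics/w1.png"); s=.64
print("green",meas("wrist",im,"green",(386*s,62*s),35,.011))
print("whiteR",meas("wrist",im,"pale",(387*s,434*s),33,.011))
print("basket flange",meas("wrist",im,"white",(410*s,219*s),42,.05))
print("wmug eye",onz("wrist",667*s,174*s,.105), "w",onz("wrist",727*s,174*s,.105)-onz("wrist",607*s,174*s,.105))
print("bask collar eye",onz("wrist",410*s,219*s,.066))
print("bask flange eye",onz("wrist",411*s,221*s,.051))
print("jar",onz("wrist",370*s,350*s,.077))
E
```

```text
green (array([ 0.4564, -0.0018]), array([246.4,  39.7]), 'diam', array([0.0553, 0.0603]))
whiteR (array([ 0.4529, -0.3538]), array([246.9, 278.3]), 'diam', array([0.062 , 0.0708]))
basket flange (array([ 0.4792, -0.118 ]), array([264.4, 135.3]), 'diam', array([0.0692, 0.0856]))
wmug eye [ 0.65620687 -0.08289217  0.105     ] w [ 0.08423173 -0.00017524  0.        ]
bask collar eye [ 0.4763929  -0.12133028  0.066     ]
bask flange eye [ 0.47743531 -0.12568834  0.051     ]
jar [ 0.44302939 -0.22963263  0.077     ]
```

Request:
jog_arm(
  moves=[
    [[0.007,0.024,0.6],[0,0,0]],
    [[0.007,0.024,0.6],[0,0,0]],
    [[0.007,0.024,0.6],[0,0,0]],
    [[0.007,0.024,0.6],[0,0,0]],
    [[0.007,0.024,0.6],[0,0,0]],
    [[0.007,0.024,0.6],[0,0,0]],
    [[0.007,0.024,0.6],[0,0,0]],
  ],
)

```text
time_s: 2.48
tool_pos: [0.4761, -0.1244, 0.1495]
orientation: [0.708, 0.706, -0.001, -0.001]
force: [0.5, -0.3, 0.7]
width: 1.001
grip_force: 0.0
```

```bash
python3 - <<'E'
from h import *
im=manip.read_camera("wrist"); cv2.imwrite("pics/w2.png",im)
print(manip.state()["tool_pos"])
cv2.imwrite("pics/w2b.png",cv2.resize(im[60:330,80:440],(800,600),interpolation=cv2.INTER_CUBIC))
E
```

```text
[ 0.4775431  -0.12478591  0.15093128]
```

View pics/w2b.png

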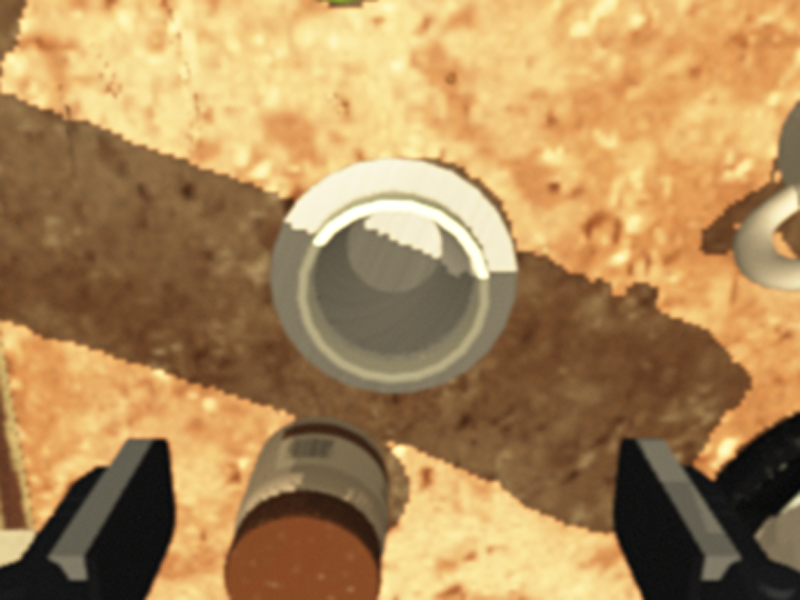

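Flange spans crop (271..518, 158..393), collar (298..490, 193..383), so centres ≈(394.5,275.5) and (394,288); jar top at (303,560).

```bash
python3 - <<'E'
from h import *
f=lambda u,v,z: onz("wrist",80+.45*u,60+.45*v,z)
print(f(394.5,275.5,.051),f(518,275,.051)-f(271,275,.051)); print(f(394,288,.066),f(490,288,.066)-f(298,288,.066))
E
```

```text
[ 0.47843728 -0.12505631  0.051     ] [ 0.08855213 -0.00019639  0.        ]
[ 0.478232   -0.12480148  0.066     ] [ 0.0652792  -0.00014609  0.        ]
```

Request:
jog_arm(
  moves=[
    [[0,0.003,0.15],[0,0,0]],
    [[0,0.003,0.25],[0,0,0]],
    [[0,0.003,0.31],[0,0,0]],
    [[0,0.003,0.35],[0,0,0]],
    [[0,0.003,0.35],[0,0,0]],
    [[0,0.003,0.35],[0,0,0]],
  ],
)

```text
time_s: 3.03
tool_pos: [0.4796, -0.1246, 0.0465]
orientation: [0.707, 0.707, 0.0, 0.001]
force: [-0.2, 0.5, 0.1]
width: 1.001
grip_force: 0.0
```

Request:
jog_arm(
  moves=[
    [[0,0,0],[0,0,0]],
    [[0,0,0],[0,0,0]],
    [[0,0,0],[0,0,0]],
    [[0,0,0],[0,0,0]],
    [[0,0,0],[0,0,0]],
    [[0,0,0],[0,0,0]],
    [[0,0,0],[0,0,0]],
    [[0,0,0],[0,0,0]],
  ],
  hand=1,
  force=40,
)

```text
time_s: 3.7
tool_pos: [0.4782, -0.1236, 0.0449]
orientation: [0.707, 0.707, -0.0, 0.0]
force: [-0.7, -0.2, 0.2]
width: -0.002
grip_force: 0.0
```

```bash
python3 - <<'E'
from h import *
print(manip.state())
im=manip.read_camera("wrist"); s=manip.read_camera("side")
cv2.imwrite("pics/w3.png",im)
a=cv2.resize(im,(400,300)); b=cv2.resize(s[150:250,230:365],(400,300),interpolation=cv2.INTER_CUBIC)
cv2.imwrite("pics/c3.png",np.hstack([a,b]))
E
```

```text
{'time_s': 3.7, 'qpos': array([-3.81317122e-01,  3.35068237e-01, -4.34823382e-01,  8.00954452e-01,
       -1.22938301e-04,  1.18959161e+00]), 'qvel': array([ 0.00075099,  0.00162548, -0.00210592, -0.00050048, -0.0007261 ,
        0.0015358 ]), 'tau': array([-9.66605003e-04, -4.00243628e+01,  2.27371967e+01,  9.57356315e-05,
       -4.70013529e-04,  2.61390636e-05]), 'tool_pos': array([ 0.47818943, -0.1235713 ,  0.04489125]), 'orientation': array([ 7.07146518e-01,  7.07067039e-01, -6.62975298e-05,  1.30311255e-06]), 'force': array([-0.65646591, -0.16407701,  0.23108322]), 'moment': array([0.04420759, 0.00973684, 0.01273206]), 'grip_force': 0.0, 'width': -0.0017286651963018737}
```

View pics/c3.png

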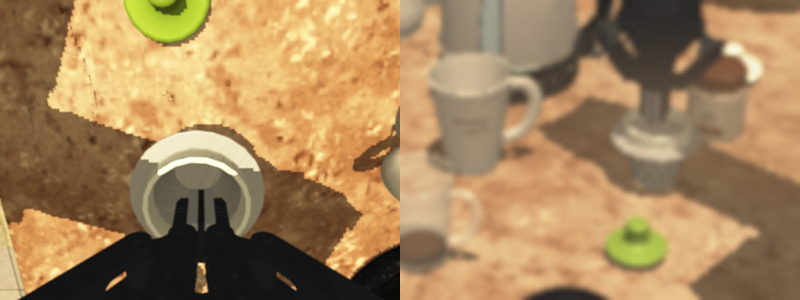

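```bash
python3 - <<'E'
from h import *
for z in (.045,.066,.081): print(z,proj("side",[.478,-.1246,z]),proj("wrist",[.472,-.1126,z]))
im=cv2.imread("pics/w3.png")[140:300,150:363]; s=manip.read_camera("side")[160:220,275:355]
cv2.imwrite("pics/c4.png",np.hstack([cv2.resize(im,(400,300),interpolation=cv2.INTER_CUBIC),cv2.resize(s,(400,300),interpolation=cv2.INTER_CUBIC)]))
E
```

```text
0.045 [314.43933286 196.54877453] [244.24032038 221.58161215]
0.066 [314.80164816 190.40679377] [242.61591507 240.13608764]
0.081 [315.06494469 185.94338231] [241.17912569 256.54755411]
```

View pics/c4.png

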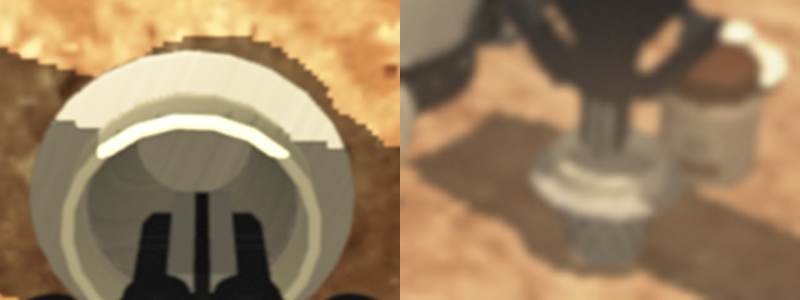

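Shut fingers end at about z≈0.07 here, so the real tips sit ~23 mm (shut) to ~36 mm (open) behind the nominal TCP; the fingers closed just above the collar. Raise, open, go lower.

Request:
jog_arm(
  moves=[
    [[0,0,-0.1],[0,0,0]],
    [[0,0,-0.15],[0,0,0]],
    [[0,0,-0.15],[0,0,0]],
    [[0,0,-0.15],[0,0,0]],
    [[0,0,-0.15],[0,0,0]],
    [[0,0,-0.15],[0,0,0]],
    [[0,0,-0.15],[0,0,0]],
    [[0,0,-0.15],[0,0,0]],
    [[0,0,-0.15],[0,0,0]],
  ],
  hand=-1,
)

```text
time_s: 4.6
tool_pos: [0.4778, -0.1234, 0.0893]
orientation: [0.707, 0.707, -0.0, -0.0]
force: [0.4, 0.3, 0.6]
width: 1.005
grip_force: 0.0
```

Request:
jog_arm(
  moves=[
    [[0,0,0.1],[0,0,0]],
    [[0,0,0.17],[0,0,0]],
    [[0,0,0.2],[0,0,0]],
    [[0,0,0.215],[0,0,0]],
    [[0,0,0.215],[0,0,0]],
    [[0,0,0.215],[0,0,0]],
  ],
)

```text
time_s: 5.1
tool_pos: [0.4787, -0.1238, 0.026]
orientation: [0.707, 0.707, 0.0, 0.0]
force: [1.0, -0.2, 0.2]
width: 1.001
grip_force: 0.0
```

```bash
python3 - <<'E'
from h import *
print(manip.state()["tool_pos"])
im=manip.read_camera("wrist"); s=manip.read_camera("side")[160:220,275:355]
cv2.imwrite("pics/c5.png",np.hstack([cv2.resize(im[120:320,120:387],(400,300),interpolation=cv2.INTER_CUBIC),cv2.resize(s,(400,300),interpolation=cv2.INTER_CUBIC)]))
E
```

```text
[ 0.47871775 -0.12376942  0.02598727]
```

View pics/c5.png

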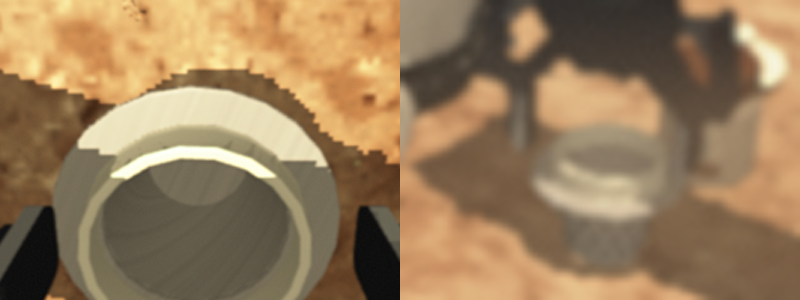

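Request:
jog_arm(
  moves=[
    [[0,0,0.013],[0,0,0]],
    [[0,0,0.013],[0,0,0]],
    [[0,0,0.013],[0,0,0]],
  ],
)

```text
time_s: 5.45
tool_pos: [0.4784, -0.1237, 0.0217]
orientation: [0.707, 0.707, 0.0, 0.0]
force: [0.2, -0.5, 0.3]
width: 0.999
grip_force: 0.0
```

Request:
jog_arm(
  moves=[
    [[0,0,0],[0,0,0]],
    [[0,0,0],[0,0,0]],
    [[0,0,0],[0,0,0]],
    [[0,0,0],[0,0,0]],
    [[0,0,0],[0,0,0]],
    [[0,0,0],[0,0,0]],
  ],
  hand=1,
  force=40,
)

```text
time_s: 5.95
tool_pos: [0.4774, -0.1238, 0.0231]
orientation: [0.707, 0.707, -0.001, 0.0]
force: [-6.5, 1.7, 16.7]
width: 0.773
grip_force: 48.6
```

Request:
jog_arm(
  moves=[
    [[0,0,-0.02],[0,0,0]],
    [[0,0,-0.1],[0,0,0]],
    [[0,0,-0.2],[0,0,0]],
    [[0,0,-0.32],[0,0,0]],
    [[0,0,-0.44],[0,0,0]],
    [[0,0,-0.533],[0,0,0]],
    [[0,0,-0.533],[0,0,0]],
    [[0,0,-0.533],[0,0,0]],
    [[0,0,-0.533],[0,0,0]],
  ],
)

```text
time_s: 6.7
tool_pos: [0.4779, -0.1234, 0.1807]
orientation: [0.707, 0.707, -0.0, -0.0]
force: [-0.2, -0.0, -2.2]
width: 0.774
grip_force: 46.9
```

```bash
python3 - <<'E'
from h import *
print(manip.state()["tool_pos"])
im=manip.read_camera("wrist"); s=manip.read_camera("side"); cv2.imwrite("pics/w6.png",im); cv2.imwrite("pics/s6.png",s)
cv2.imwrite("pics/c6.png",np.hstack([cv2.resize(im,(450,338),interpolation=cv2.INTER_CUBIC),cv2.resize(s[90:240,230:385],(349,338),interpolation=cv2.INTER_CUBIC)]))
E
```

```text
[ 0.47785004 -0.12340889  0.18067822]
```

View pics/c6.png

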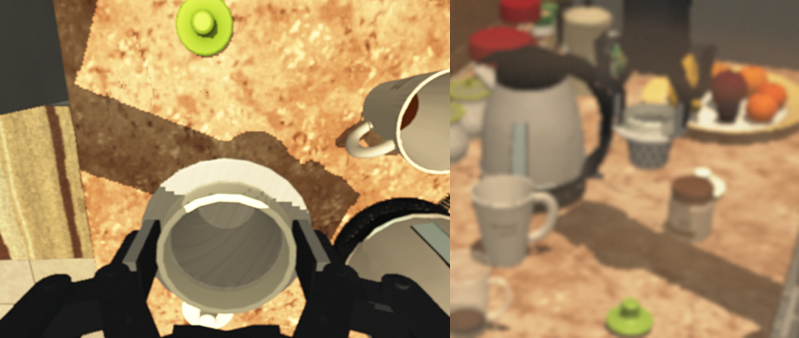

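Request:
jog_arm(
  moves=[
    [[0,0.08,-0.07],[0,0,0]],
    [[0,0.167,-0.1],[0,0,0]],
    [[0,0.167,-0.1],[0,0,0]],
    [[0,0.167,-0.1],[0,0,0]],
    [[0,0.167,-0.1],[0,0,0]],
  ],
)

```text
time_s: 7.22
tool_pos: [0.5271, -0.1232, 0.2098]
orientation: [0.707, 0.707, -0.001, -0.001]
force: [-0.5, 0.1, -1.2]
width: 0.774
grip_force: 47.3
```

```bash
python3 - <<'E'
from h import *
print(manip.state()["tool_pos"],manip.state()["force"])
im=manip.read_camera("wrist"); cv2.imwrite("pics/w7.png",im)
c=proj("wrist",[.656,-.083,.105]).astype(int); print(c)
x0,y0=max(0,min(c[0]-80,352)),max(0,c[1]-70)
print(x0,y0); cv2.imwrite("pics/c7.png",cv2.resize(im[y0:y0+120,x0:x0+160],(800,600),interpolation=cv2.INTER_CUBIC))
E
```

```text
[ 0.52714047 -0.12323199  0.20978211] [-0.48265224  0.10806004 -1.24961128]
[424 132]
344 62
```

View pics/c7.png

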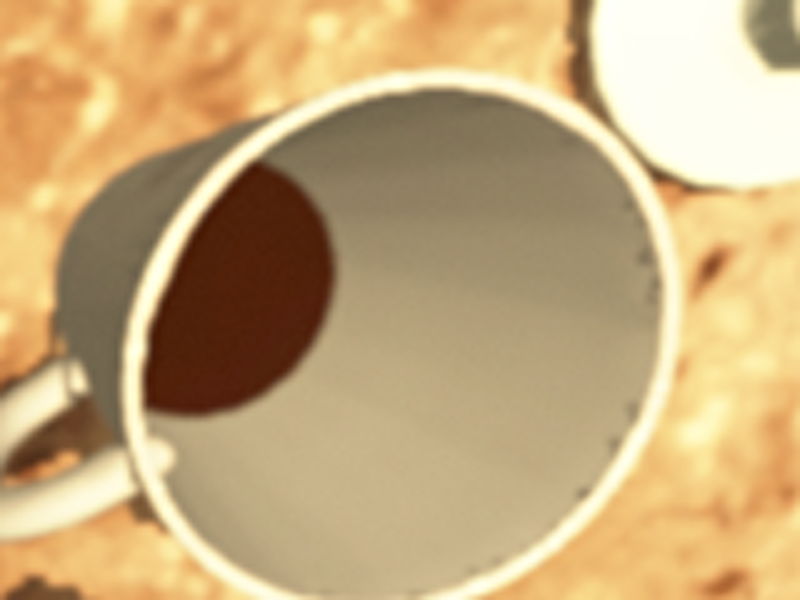

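```bash
python3 - <<'E'
from h import *
P=np.array([(123,380),(150,275),(245,140),(340,88),(440,70),(540,88),(620,140),(670,220),(683,300),(665,410),(610,500),(530,560),(165,510),(225,580)],np.float32)
N=P*.2+np.float32([344,62])
W=np.array([onz("wrist",*p,.105)[:2] for p in N])
A=np.c_[2*W,np.ones(len(W))]; s=np.linalg.lstsq(A,(W**2).sum(1),rcond=None)[0]
print(s[:2],np.sqrt(s[2]+s[0]**2+s[1]**2), (np.linalg.norm(W-s[:2],axis=1)*1000).round(1))
print(onz("wrist",*cv2.fitEllipse(N)[0],.105))
E
```

```text
[ 0.65639467 -0.08370996] 0.042413089797534456 [42.9 42.2 42.9 42.4 42.1 42.1 42.3 42.5 42.5 43.  42.9 41.4 41.9 42.8]
[ 0.65638295 -0.08149977  0.105     ]
```

Request:
jog_arm(
  moves=[
    [[0.05,0.12,0],[0,0,0]],
    [[0.09,0.24,0],[0,0,0]],
    [[0.136,0.36,0],[0,0,0]],
    [[0.136,0.431,0],[0,0,0]],
    [[0.136,0.431,0],[0,0,0]],
    [[0.136,0.431,0],[0,0,0]],
    [[0.136,0.431,0],[0,0,0]],
  ],
)

```text
time_s: 7.85
tool_pos: [0.6562, -0.083, 0.2107]
orientation: [0.707, 0.707, -0.001, -0.001]
force: [-1.1, 0.1, -0.4]
width: 0.77
grip_force: 47.6
```

Request:
jog_arm(
  moves=[
    [[0,0,0.1],[0,0,0]],
    [[0,0,0.2],[0,0,0]],
    [[0,0,0.3],[0,0,0]],
    [[0,0,0.36],[0,0,0]],
    [[0,0,0.4],[0,0,0]],
    [[0,0,0.415],[0,0,0]],
    [[0,0,0.415],[0,0,0]],
  ],
)

```text
time_s: 8.43
tool_pos: [0.6553, -0.083, 0.0861]
orientation: [0.707, 0.707, -0.001, -0.001]
force: [-0.4, -0.0, -0.7]
width: 0.774
grip_force: 47.6
```

Request:
jog_arm(
  moves=[
    [[0,0.002,0.01],[0,0,0]],
    [[0,0.002,0.018],[0,0,0]],
    [[0,0.002,0.018],[0,0,0]],
  ],
)

```text
time_s: 8.68
tool_pos: [0.6588, -0.0831, 0.0824]
orientation: [0.707, 0.707, 0.0, 0.001]
force: [1.1, -0.6, -0.2]
width: 0.771
grip_force: 47.6
```

Request:
jog_arm(
  moves=[
    [[0,0,0.006],[0,0,0]],
    [[0,0,0.006],[0,0,0]],
  ],
)

```text
time_s: 8.85
tool_pos: [0.659, -0.083, 0.0805]
orientation: [0.707, 0.707, 0.0, 0.001]
force: [-0.3, 0.2, 0.1]
width: 0.775
grip_force: 48.2
```

Request:
jog_arm(
  moves=[
    [[0,0,0],[0,0,0]],
    [[0,0,0],[0,0,0]],
    [[0,0,0],[0,0,0]],
    [[0,0,0],[0,0,0]],
    [[0,0,0],[0,0,0]],
  ],
  hand=-1,
)

```text
time_s: 9.27
tool_pos: [0.6582, -0.0828, 0.0797]
orientation: [0.707, 0.707, -0.0, 0.0]
force: [0.3, 0.5, 0.4]
width: 0.995
grip_force: 0.0
```

Request:
jog_arm(
  moves=[
    [[0,0,-0.1],[0,0,0]],
    [[0,0,-0.2],[0,0,0]],
    [[0,0,-0.3],[0,0,0]],
    [[0,0,-0.4],[0,0,0]],
    [[0,0,-0.4],[0,0,0]],
    [[0,0,-0.4],[0,0,0]],
  ],
)

```text
time_s: 9.77
tool_pos: [0.66, -0.0832, 0.2023]
orientation: [0.707, 0.707, 0.001, 0.002]
force: [-0.0, 0.1, -0.0]
width: 1.003
grip_force: 0.0
```

```bash
cat >> h.py <<'E'
def snap(n):
    print(manip.state()["tool_pos"].round(4)); im=manip.read_camera("wrist"); cv2.imwrite(f"pics/{n}.png",im); return im
def circ(cam,P,z):
    W=np.array([onz(cam,*p,z)[:2] for p in P]); 
    for k in range(4):
        s=np.linalg.lstsq(np.c_[2*W,np.ones(len(W))],(W**2).sum(1),rcond=None)[0]; c=s[:2]; r=np.sqrt(s[2]+c@c)
        e=abs(np.linalg.norm(W-c,axis=1)-r); W=W[e<max(.0008,1.5*np.median(e))]
    return c.round(4),round(r,4),len(W)
def ring(im,cam,c,r,z,mk,inv=False):
    """radial edge of a mask: outermost mask pixel within +-30% of the expected radius"""
    m=masks(im)[mk]; P=[]
    for a in np.linspace(0,2*np.pi,120,endpoint=False):
        for q in np.arange(1.25,.75,-.004):
            u=proj(cam,[c[0]+q*r*np.cos(a),c[1]+q*r*np.sin(a),z])
            if not(0<=u[0]<511 and 0<=u[1]<383): continue
            if m[int(round(u[1])),int(round(u[0]))]:
                if q<1.24:P.append(u)
                break
    return circ(cam,P,z)
E
python3 - <<'E'
from h import *
im=snap("w8")
print(proj("wrist",[.6564,-.0837,.108]))
for z,r in ((.108,.0445),(.123,.033)): print(ring(im,"wrist",(.6564,-.0837),r,z,"white"),ring(im,"wrist",(.6564,-.0837),r,z,"pale"))
cv2.imwrite("pics/c8.png",im[80:330,80:440])
E
```

```text
[ 0.66   -0.0832  0.2023]
[253.29249763 187.62712986]Traceback (most recent call last):
  File "<stdin>", line 4, in <module>
  File "h.py", line 34, in ring
    u=proj(cam,[c[0]+q*r*np.cos(a),c[1]+q*r*np.sin(a),z])
  File "h.py", line 9, in proj
    c=manip.camera_info(cam); K,R,t=map(np.array,(c["mtx"],c["R"],c["t"]))
ValueError: time passes only in moves, steps and waits
```

```bash
python3 - <<'E'
s=open('h.py').read()
s=s.replace('manip.camera_info(cam)','ci(cam)').replace('def ray','import functools\n@functools.lru_cache(None)\ndef ci(cam): return manip.camera_info(cam)\ndef ray',1)
open('h.py','w').write(s)
E
python3 - <<'E'
from h import *
im=snap("w8")
print(proj("wrist",[.6564,-.0837,.108]))
for z,r in ((.108,.0445),(.123,.033)): print(ring(im,"wrist",(.6564,-.0837),r,z,"white"),ring(im,"wrist",(.6564,-.0837),r,z,"pale"))
cv2.imwrite("pics/c8.png",cv2.resize(im[80:330,80:440],(800,556)))
E
```

```text
[ 0.6588 -0.0829  0.2002]
[254.74664796 188.48347759]
(array([ 0.6566, -0.0831]), np.float64(0.0427), 51) (array([ 0.6564, -0.0828]), np.float64(0.0424), 36)
(array([ 0.6568, -0.0796]), np.float64(0.0393), 10) (array([ 0.654 , -0.0482]), np.float64(0.0445), 7)
```

View pics/c8.png

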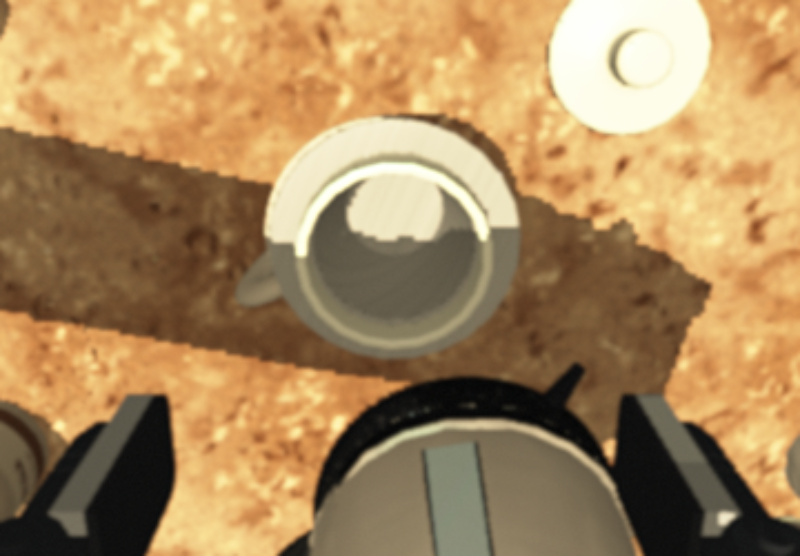

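Basket is seated in the white mug, level: flange centre (391.5,236.5), collar centre (393.5,255), kettle spout nearby at (575,370).

```bash
python3 - <<'E'
from h import *
print(manip.state()["tool_pos"])
f=lambda u,v,z: onz("wrist",80+.45*u,80+.45*v,z)
print(f(391.5,236.5,.108),f(519,230,.108)-f(264,230,.108)); print(f(393.5,255,.123),f(492,255,.123)-f(295,255,.123))
E
```

```text
[ 0.65788307 -0.08274526  0.19875907]
[ 0.65750435 -0.08202967  0.108     ] [8.82151864e-02 4.59092924e-05 0.00000000e+00]
[ 0.65821364 -0.08361062  0.123     ] [6.48263814e-02 3.62434063e-05 0.00000000e+00]
```

Request:
jog_arm(
  moves=[
    [[0,-0.14,0],[0,0,0]],
    [[0,-0.28,0],[0,0,0]],
    [[0,-0.42,0],[0,0,0]],
    [[0,-0.56,0],[0,0,0]],
    [[0,-0.683,0],[0,0,0]],
    [[-0.14,-0.683,0],[0,0,0]],
    [[-0.28,-0.683,0],[0,0,0]],
    [[-0.42,-0.683,0],[0,0,0]],
    [[-0.56,-0.683,0],[0,0,0]],
    [[-0.7,-0.683,0],[0,0,0]],
    [[-0.857,-0.683,0.05],[0,0,0]],
    [[-0.857,-0.683,0.15],[0,0,0]],
  ],
)

```text
time_s: 10.87
tool_pos: [0.4548, -0.3478, 0.1565]
orientation: [0.709, 0.705, -0.001, 0.005]
force: [1.4, -0.6, 0.2]
width: 1.001
grip_force: 0.0
```

```bash
cat > lid.py <<'E'
from h import *
import sys
n,mk,x,y,rd,rk=sys.argv[1],sys.argv[2],*map(float,sys.argv[3:7])
im=snap(n); print("px",proj("wrist",[x,y,.013]))
c=(x,y)
for i in range(2):
    r=ring(im,"wrist",c,rd,.013,mk); c=r[0]
print("disc",r, manip.state()["tool_pos"].round(4))
E
python3 lid.py w9 pale .4529 -.3538 .036 .012
```

```text
[ 0.4548 -0.3478  0.1565]
px [259.95510579 184.38091983]Traceback (most recent call last):
  File "lid.py", line 7, in <module>
    r=ring(im,"wrist",c,rd,.013,mk); c=r[0]
  File "h.py", line 42, in ring
    return circ(cam,P,z)
  File "h.py", line 29, in circ
    s=np.linalg.lstsq(np.c_[2*W,np.ones(len(W))],(W**2).sum(1),rcond=None)[0]; c=s[:2]; r=np.sqrt(s[2]+c@c)
                                                 ~~~~~~~~~~^^^
    return umr_sum(a, axis, dtype, out, keepdims, initial, where)
numpy.exceptions.AxisError: axis 1 is out of bounds for array of dimension 1
```

```bash
python3 - <<'E'
from h import *
im=snap("w9"); h=cv2.cvtColor(im,cv2.COLOR_BGR2HSV)
u,v=proj("wrist",[.4529,-.3538,.013]).astype(int); print(u,v)
print(h[v,u-80:u+80:8].tolist()); print(h[v-70:v+70:8,u].tolist())
m=cv2.inRange(h,(0,0,60),(180,75,255)); n,l,s,c=cv2.connectedComponentsWithStats(m)
for i in np.argsort(-s[1:,4])[:5]+1: print(s[i],c[i])
cv2.imwrite("pics/c9.png",im[80:330,80:440])
E
```

```text
[ 0.4506 -0.343   0.1469]
261 188
[[16, 144, 226], [17, 134, 230], [19, 117, 241], [19, 119, 240], [19, 119, 240], [17, 112, 130], [22, 76, 171], [23, 72, 170], [23, 76, 165], [23, 75, 173], [23, 72, 170], [23, 75, 170], [23, 74, 166], [23, 75, 171], [23, 73, 171], [16, 127, 130], [15, 136, 124], [17, 127, 141], [16, 133, 123], [15, 139, 114]]
[[16, 134, 122], [16, 128, 136], [17, 130, 135], [17, 129, 125], [23, 70, 178], [23, 70, 178], [23, 68, 181], [23, 76, 162], [23, 71, 176], [23, 75, 171], [23, 76, 171], [22, 74, 155], [23, 74, 169], [16, 133, 195], [19, 121, 241], [18, 123, 237], [20, 115, 241], [14, 157, 203]]
[ 223  147   76   73 3902] [260.54382368 182.38800615]
[366 258  47  63 862] [391.06728538 289.41647332]
[102 258  47  63 849] [122.83745583 289.80447585]
[243 362 109  22 797] [298.44918444 370.83688833]
[ 40  17  39  30 787] [57.08259212 33.56925032]
```

```bash
sed -i 's/return dict(/return dict(lidw=cv2.inRange(h,(0,0,120),(180,92,255)),/' h.py; python3 lid.py w9 lidw .4529 -.3538 .036 .012
```

```text
[ 0.4494 -0.3393  0.148 ]
px [260.60493357 188.87012435]
disc (array([ 0.4544, -0.3538]), np.float64(0.0355), 110) [ 0.4502 -0.3382  0.1504]
```

Request:
jog_arm(
  moves=[
    [[-0.049,0.011,0.1],[0,0,0]],
    [[-0.049,0.011,0.2],[0,0,0]],
    [[-0.049,0.011,0.3],[0,0,0]],
    [[-0.049,0.011,0.38],[0,0,0]],
    [[-0.049,0.011,0.44],[0,0,0]],
    [[-0.049,0.011,0.48],[0,0,0]],
    [[-0.049,0.011,0.5],[0,0,0]],
    [[-0.049,0.011,0.5],[0,0,0]],
    [[-0.049,0.011,0.5],[0,0,0]],
  ],
)

```text
time_s: 11.77
tool_pos: [0.457, -0.354, 0.0055]
orientation: [0.707, 0.707, 0.0, 0.0]
force: [-0.5, -1.1, 0.4]
width: 1.001
grip_force: 0.0
```

Request:
jog_arm(
  moves=[
    [[0,0,0],[0,0,0]],
    [[0,0,0],[0,0,0]],
    [[0,0,0],[0,0,0]],
    [[0,0,0],[0,0,0]],
    [[0,0,0],[0,0,0]],
    [[0,0,0],[0,0,0]],
    [[0,0,0],[0,0,0]],
    [[0,0,0],[0,0,0]],
  ],
  hand=1,
  force=30,
)

```text
time_s: 12.43
tool_pos: [0.4568, -0.3549, 0.0052]
orientation: [0.707, 0.707, -0.0, 0.0]
force: [-1.6, -0.1, 5.1]
width: 0.26
grip_force: 29.4
```

Request:
jog_arm(
  moves=[
    [[0,0,-0.04],[0,0,0]],
    [[0,0,-0.15],[0,0,0]],
    [[0,0,-0.28],[0,0,0]],
    [[0,0,-0.42],[0,0,0]],
    [[0,0,-0.55],[0,0,0]],
    [[0.08,0,-0.65],[0,0,0]],
    [[0.2,0,-0.65],[0,0,0]],
    [[0.34,0,-0.65],[0,0,0]],
    [[0.48,0,-0.65],[0,0,0]],
    [[0.62,0,-0.65],[0,0,0]],
    [[0.76,0,-0.65],[0,0,0]],
    [[0.9,0,-0.65],[0,0,0]],
  ],
)

```text
time_s: 13.43
tool_pos: [0.4559, -0.0843, 0.1992]
orientation: [0.707, 0.707, -0.0, -0.0]
force: [1.0, 0.0, -0.7]
width: 0.257
grip_force: 29.6
```

Request:
jog_arm(
  moves=[
    [[0,0.06,0],[0,0,0]],
    [[0,0.18,0],[0,0,0]],
    [[0,0.3,0],[0,0,0]],
    [[0,0.42,0],[0,0,0]],
    [[0,0.54,0],[0,0,0]],
    [[0,0.62,0],[0,0,0]],
    [[0,0.66,0],[0,0,0]],
    [[0,0.66,0],[0,0,0]],
    [[0,0.66,0],[0,0,0]],
    [[0,0.66,0],[0,0,0]],
  ],
)

```text
time_s: 14.27
tool_pos: [0.6536, -0.0862, 0.1992]
orientation: [0.707, 0.707, -0.0, -0.001]
force: [-0.9, 0.4, -1.7]
width: 0.26
grip_force: 29.8
```

```bash
python3 - <<'E'
from h import *
im=snap("w10"); s=manip.read_camera("side"); snap("w11"); print(manip.state()["tool_pos"],manip.state()["width"])
cv2.imwrite("pics/c10.png",np.hstack([cv2.resize(im,(450,338),interpolation=cv2.INTER_CUBIC),cv2.resize(s[90:240,180:335],(349,338),interpolation=cv2.INTER_CUBIC)]))
E
```

```text
[ 0.6536 -0.0862  0.1992]
[ 0.6536 -0.0863  0.1999]
[ 0.65364472 -0.08632287  0.20008272] 0.2626265014031035
```

View pics/c10.png

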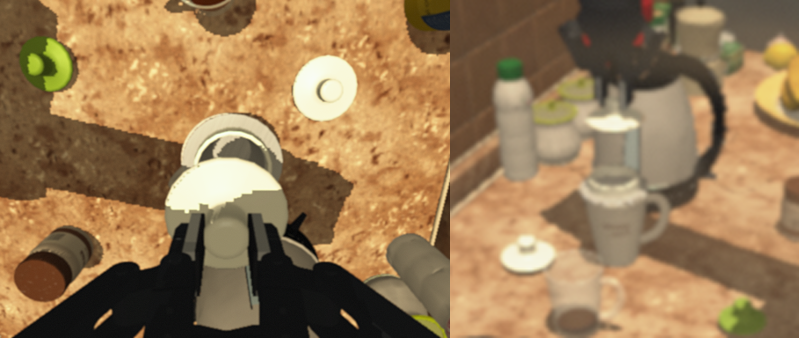

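Lid held level over the mug; disc edges in the picture at about (165,205) and (287,210) (450-px scale).

```bash
python3 - <<'E'
from h import *
t=manip.state()["tool_pos"]; print(t); im=cv2.imread("pics/w11.png")
for mk in("lidw","pale"):
    print(ring(im,"wrist",(t[0],t[1]),.036,.208,mk))
k=512/450
print(onz("wrist",226*k,207*k,.208),onz("wrist",287*k,207*k,.208)[0]-onz("wrist",165*k,207*k,.208)[0])
print("top edge",onz("wrist",226*k,158*k,.208))
E
```

```text
[ 0.65364472 -0.08632287  0.20008272]
(array([ 0.654 , -0.0842]), np.float64(0.0348), 49)
(array([ 0.6537, -0.0842]), np.float64(0.0336), 21)
[ 0.65412315 -0.07947693  0.208     ] 0.06871288838158551
top edge [ 0.654125   -0.05067785  0.208     ]
```

Request:
jog_arm(
  moves=[
    [[0.008,0.012,0.06],[0,0,0]],
    [[0.008,0.012,0.14],[0,0,0]],
    [[0.008,0.012,0.2],[0,0,0]],
    [[0.008,0.012,0.23],[0,0,0]],
    [[0.008,0.012,0.235],[0,0,0]],
    [[0.008,0.012,0.235],[0,0,0]],
    [[0.008,0.012,0.235],[0,0,0]],
  ],
)

```text
time_s: 15.0
tool_pos: [0.6588, -0.0841, 0.1307]
orientation: [0.707, 0.707, 0.001, 0.001]
force: [-0.7, 0.6, -0.8]
width: 0.26
grip_force: 29.8
```

Request:
jog_arm(
  moves=[
    [[0,0,0.01],[0,0,0]],
    [[0,0,0.017],[0,0,0]],
    [[0,0,0.017],[0,0,0]],
    [[0,0,0.017],[0,0,0]],
  ],
)

```text
time_s: 15.33
tool_pos: [0.6584, -0.0839, 0.1243]
orientation: [0.707, 0.707, 0.0, 0.0]
force: [-0.3, -0.3, -1.7]
width: 0.261
grip_force: 29.8
```

Request:
jog_arm(
  moves=[
    [[0,0,0.006],[0,0,0]],
    [[0,0,0.012],[0,0,0]],
    [[0,0,0.012],[0,0,0]],
    [[0,0,0.012],[0,0,0]],
  ],
)

```text
time_s: 15.67
tool_pos: [0.6584, -0.0839, 0.1206]
orientation: [0.707, 0.707, 0.0, 0.0]
force: [1.3, -0.1, 0.0]
width: 0.26
grip_force: 29.9
```

Request:
jog_arm(
  moves=[
    [[0,0,0.005],[0,0,0]],
    [[0,0,0.005],[0,0,0]],
  ],
)

```text
time_s: 15.83
tool_pos: [0.6589, -0.084, 0.1204]
orientation: [0.707, 0.707, 0.0, 0.001]
force: [-2.2, 0.0, 5.1]
width: 0.265
grip_force: 30.3
```

Request:
jog_arm(
  moves=[
    [[0,0,0],[0,0,0]],
    [[0,0,0],[0,0,0]],
    [[0,0,0],[0,0,0]],
    [[0,0,0],[0,0,0]],
    [[0,0,0],[0,0,0]],
    [[0,0,0],[0,0,0]],
  ],
  hand=-1,
)

```text
time_s: 16.33
tool_pos: [0.6582, -0.0839, 0.1188]
orientation: [0.707, 0.707, -0.0, -0.0]
force: [0.3, -0.6, -0.8]
width: 1.002
grip_force: 0.0
```

Request:
jog_arm(
  moves=[
    [[0,0,-0.1],[0,0,0]],
    [[0,0,-0.2],[0,0,0]],
    [[0,0,-0.3],[0,0,0]],
    [[0,0,-0.333],[0,0,0]],
    [[0,0,-0.333],[0,0,0]],
    [[0,0,-0.333],[0,0,0]],
    [[0,0,-0.333],[0,0,0]],
  ],
)

```text
time_s: 16.92
tool_pos: [0.6576, -0.0838, 0.2172]
orientation: [0.707, 0.707, -0.001, -0.001]
force: [-0.3, -0.5, 0.5]
width: 1.0
grip_force: 0.0
```

```bash
python3 - <<'E'
from h import *
im=snap("w12"); c=(.658,-.0835)
for mk,z in(("lidw",.128),("pale",.128),("lidw",.135)): print(mk,z,ring(im,"wrist",c,.036,z,mk))
for mk in("lidw","pale"): print("flange",ring(im,"wrist",c,.0445,.108,mk))
cv2.imwrite("pics/c12.png",cv2.resize(im[110:270,150:363],(800,600),interpolation=cv2.INTER_CUBIC))
# green lid
print("green",proj("wrist",[.4564,-.0018,.011]))
E
```

```text
[ 0.6576 -0.0838  0.2172]
lidw 0.128 (array([ 0.658 , -0.0775]), np.float64(0.0409), 50)
pale 0.128 (array([ 0.6575, -0.0769]), np.float64(0.0393), 26)
lidw 0.135 (array([ 0.6579, -0.0755]), np.float64(0.0398), 45)
flange (array([ 0.6577, -0.0839]), np.float64(0.044), 67)
flange (array([ 0.6573, -0.0853]), np.float64(0.044), 43)
green [59.24968912 75.39571536]
```

Request:
jog_arm(
  moves=[
    [[0.05,-0.05,-0.1],[0,0,0]],
    [[0.12,-0.12,-0.2],[0,0,0]],
    [[0.24,-0.2,-0.25],[0,0,0]],
    [[0.36,-0.28,-0.3],[0,0,0]],
    [[0.48,-0.36,-0.333],[0,0,0]],
    [[0.6,-0.44,-0.333],[0,0,0]],
    [[0.72,-0.52,-0.333],[0,0,0]],
    [[0.84,-0.6,-0.333],[0,0,0]],
    [[0.947,-0.6,-0.333],[0,0,0]],
    [[0.947,-0.6,-0.333],[0,0,0]],
    [[0.947,-0.6,-0.333],[0,0,0]],
    [[0.947,-0.6,-0.333],[0,0,0]],
  ],
)

```text
time_s: 17.97
tool_pos: [0.4779, 0.2, 0.3175]
orientation: [0.707, 0.707, -0.001, -0.0]
force: [-0.7, -0.3, 0.2]
width: 1.006
grip_force: 0.0
```

```bash
python3 - <<'E'
from h import *
im=snap("w13"); s=1
print("green lid",ring(im,"wrist",(.4564,-.0018),.029,.012,"green"))
for mk in("dark",): print("dark lid",ring(im,"wrist",(.478,.118),.048,.013,mk), "dark mug",ring(im,"wrist",(.64,.28),.044,.105,mk))
for X in([.47,.348,.066],[.629,.068,.09],[.639,.279,.105],[.478,.118,.013]): print(proj("wrist",X))
cv2.imwrite("pics/c13.png",cv2.resize(im[0:330,60:500],(800,600),interpolation=cv2.INTER_CUBIC))
E
```

```text
[0.4779 0.2    0.3175]
green lid (array([ 0.4565, -0.0007]), np.float64(0.0272), 103)
dark lid (array([0.4793, 0.1198]), np.float64(0.0465), 95) dark mug (array([0.6393, 0.278 ]), np.float64(0.0439), 44)
[249.263037     9.57099609]
[376.05917996 252.43377802]
[412.69962555  77.24103759]
[256.9106635  195.05724461]
```

View pics/c13.png

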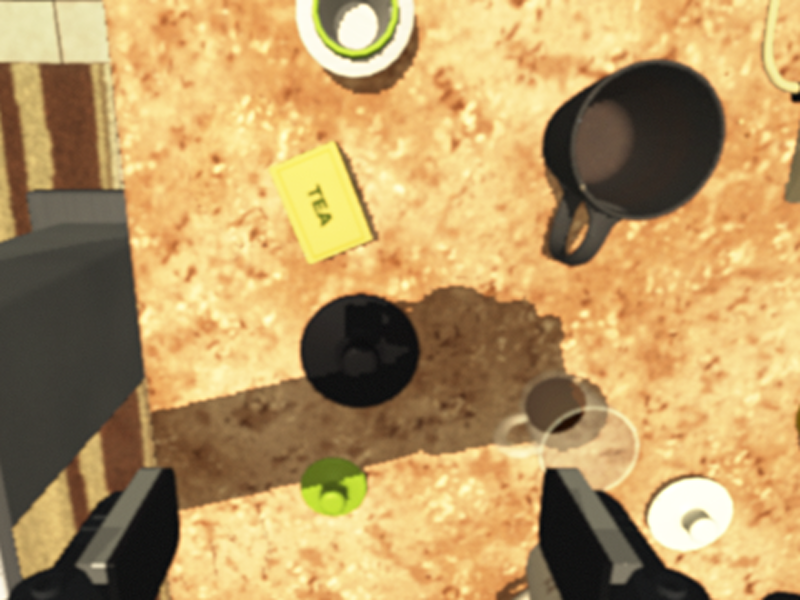

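View: small basket (355,30), carton (322,203), black lid (360,350), green lid (333,487), dark mug rim ≈(648,140), glass rim ≈(590,449).

```bash
python3 - <<'E'
from h import *
f=lambda u,v,z: onz("wrist",60+.55*u,.55*v,z).round(4)
print("glass",f(590,449,.09),f(640,449,.09)-f(541,449,.09),"film",f(556,405,.006))
print("dark",f(648,140,.105),"lid",f(360,350,.012),"green",f(333,487,.012),"basket rim collar",f(355,8,.066))
print("glass pts",circ("wrist",[(60+.55*u,.55*v) for u,v in[(541,447),(590,407),(640,445),(620,416),(556,421),(610,487),(630,472)]],.09))
t=onz("top",363*.64,299*.64,.09); print(t)
E
```

```text
glass [0.6388 0.0758 0.09  ] [0.0685 0.0001 0.    ] film [0.6405 0.0718 0.006 ]
dark [0.6428 0.2792 0.105 ] lid [0.4796 0.1215 0.012 ] green [ 0.4567 -0.0014  0.012 ] basket rim collar [0.4765 0.353  0.066 ]
glass pts (array([0.6385, 0.074 ]), np.float64(0.034), 5)
[0.62925875 0.06776341 0.09      ]
```

Request:
jog_arm(
  moves=[
    [[0.08,0,0.05],[0,0,0]],
    [[0.16,-0.03,0.15],[0,0,0]],
    [[0.28,-0.03,0.25],[0,0,0]],
    [[0.4,-0.03,0.35],[0,0,0]],
    [[0.49,-0.03,0.45],[0,0,0]],
    [[0.49,-0.03,0.55],[0,0,0]],
    [[0.49,-0.03,0.55],[0,0,0]],
    [[0.49,-0.03,0.55],[0,0,0]],
    [[0.49,-0.03,0.55],[0,0,0]],
  ],
)

```text
time_s: 18.77
tool_pos: [0.4707, 0.3459, 0.155]
orientation: [0.708, 0.706, 0.0, 0.0]
force: [0.2, 0.7, 1.4]
width: 1.001
grip_force: 0.0
```

```bash
python3 - <<'E'
from h import *
im=snap("w14"); c=(.47,.345)
for i in range(3):
    r=ring(im,"wrist",c,.026,.066,"green"); c=r[0]; print("collar",r)
for mk in("lidw","white","pale"): print("flange",ring(im,"wrist",c,.0365,.05,mk))
cv2.imwrite("pics/c14.png",cv2.resize(im[60:330,80:440],(800,600),interpolation=cv2.INTER_CUBIC))
print(manip.state()["tool_pos"])
E
```

```text
[0.4707 0.3459 0.155 ]
collar (array([0.4764, 0.3554]), np.float64(0.0258), 37)
collar (array([0.476 , 0.3556]), np.float64(0.0263), 88)
collar (array([0.4759, 0.3556]), np.float64(0.0262), 87)
flange (array([0.4764, 0.3545]), np.float64(0.0363), 74)
flange (array([0.476, 0.355]), np.float64(0.0352), 76)
flange (array([0.4761, 0.3549]), np.float64(0.0352), 76)
[0.47142778 0.34647244 0.15605831]
```

Request:
jog_arm(
  moves=[
    [[0.03,0.016,0.08],[0,0,0]],
    [[0.03,0.016,0.18],[0,0,0]],
    [[0.03,0.016,0.27],[0,0,0]],
    [[0.03,0.016,0.34],[0,0,0]],
    [[0.03,0.016,0.4],[0,0,0]],
    [[0.03,0.016,0.43],[0,0,0]],
    [[0.03,0.016,0.43],[0,0,0]],
    [[0.03,0.016,0.43],[0,0,0]],
  ],
)

```text
time_s: 19.48
tool_pos: [0.4756, 0.3563, 0.0265]
orientation: [0.708, 0.707, 0.001, 0.0]
force: [0.5, -0.2, 0.0]
width: 1.003
grip_force: 0.0
```

Request:
jog_arm(
  moves=[
    [[0,0,0],[0,0,0]],
    [[0,0,0],[0,0,0]],
    [[0,0,0],[0,0,0]],
    [[0,0,0],[0,0,0]],
    [[0,0,0],[0,0,0]],
    [[0,0,0],[0,0,0]],
    [[0,0,0],[0,0,0]],
  ],
  hand=1,
  force=40,
)

```text
time_s: 20.07
tool_pos: [0.4754, 0.357, 0.0268]
orientation: [0.707, 0.707, 0.002, 0.001]
force: [-1.4, -0.5, 5.1]
width: 0.594
grip_force: 42.7
```

Request:
jog_arm(
  moves=[
    [[0,0,-0.03],[0,0,0]],
    [[0,0,-0.12],[0,0,0]],
    [[0,0,-0.24],[0,0,0]],
    [[0,0,-0.36],[0,0,0]],
    [[0,0,-0.48],[0,0,0]],
    [[-0.06,0,-0.57],[0,0,0]],
    [[-0.16,0.05,-0.6],[0,0,0]],
    [[-0.28,0.08,-0.6],[0,0,0]],
    [[-0.4,0.12,-0.6],[0,0,0]],
    [[-0.52,0.16,-0.6],[0,0,0]],
    [[-0.64,0.2,-0.6],[0,0,0]],
    [[-0.76,0.24,-0.6],[0,0,0]],
  ],
)

```text
time_s: 21.07
tool_pos: [0.5462, 0.1266, 0.2057]
orientation: [0.707, 0.707, 0.0, 0.0]
force: [1.2, 0.6, -1.4]
width: 0.594
grip_force: 42.7
```

Request:
jog_arm(
  moves=[
    [[-0.1,0.04,0],[0,0,0]],
    [[-0.2,0.08,0],[0,0,0]],
    [[-0.3,0.12,0],[0,0,0]],
    [[-0.33,0.12,0],[0,0,0]],
    [[-0.33,0.12,0],[0,0,0]],
    [[-0.33,0.12,0],[0,0,0]],
    [[-0.33,0.12,0],[0,0,0]],
  ],
)

```text
time_s: 21.65
tool_pos: [0.5815, 0.0305, 0.2051]
orientation: [0.707, 0.707, 0.0, -0.0]
force: [-0.9, -0.2, -0.4]
width: 0.599
grip_force: 42.8
```

```bash
cat >> h.py <<'E'
def edges(im,cam,c,r,z,lo=30,hi=80,w=.006):
    e=cv2.Canny(im,lo,hi); v,u=np.nonzero(e); P=np.c_[u,v].astype(float); best=None
    W=np.array([onz(cam,*p,z)[:2] for p in P])
    # vote for the centre of a circle of known radius
    for dx in np.arange(-.01,.0101,.0005):
        for dy in np.arange(-.01,.0101,.0005):
            n=(abs(np.hypot(W[:,0]-c[0]-dx,W[:,1]-c[1]-dy)-r)<.0008).sum()
            if best is None or n>best[0]: best=(n,c[0]+dx,c[1]+dy)
    m=abs(np.hypot(W[:,0]-best[1],W[:,1]-best[2])-r)<.0015
    return best,circ(cam,P[m],z)
E
python3 - <<'E'
from h import *
im=snap("w15"); print(proj("wrist",[.6385,.0745,.09]),manip.state()["width"])
print("rim",edges(im,"wrist",(.6385,.0745),.0345,.09),"inner",edges(im,"wrist",(.6385,.0745),.0305,.09))
print(manip.state()["tool_pos"])
E
```

```text
[0.5815 0.0305 0.2051]
[328.02108725 125.87968058] 0.5970217848688203
rim ((np.int64(280), np.float64(0.6375), np.float64(0.07450000000000001)), (array([0.6374, 0.0747]), np.float64(0.0345), 284)) inner ((np.int64(200), np.float64(0.6405), np.float64(0.07200000000000001)), (array([0.6405, 0.072 ]), np.float64(0.0307), 198))
[0.58157033 0.03068073 0.20507522]
```

Request:
jog_arm(
  moves=[
    [[0.08,0.1,0],[0,0,0]],
    [[0.151,0.187,0],[0,0,0]],
    [[0.151,0.187,0],[0,0,0]],
    [[0.151,0.187,0],[0,0,0]],
    [[0.151,0.187,0.1],[0,0,0]],
    [[0.151,0.187,0.2],[0,0,0]],
    [[0.151,0.187,0.29],[0,0,0]],
    [[0.151,0.187,0.36],[0,0,0]],
    [[0.151,0.187,0.41],[0,0,0]],
    [[0.151,0.187,0.43],[0,0,0]],
    [[0.151,0.187,0.43],[0,0,0]],
    [[0.151,0.187,0.43],[0,0,0]],
  ],
)

```text
time_s: 22.7
tool_pos: [0.638, 0.0746, 0.0768]
orientation: [0.707, 0.707, 0.0, 0.0]
force: [-0.3, -0.9, -1.8]
width: 0.597
grip_force: 42.8
```

Request:
jog_arm(
  moves=[
    [[0,0,0.01],[0,0,0]],
    [[0,0,0.015],[0,0,0]],
    [[0,0,0.015],[0,0,0]],
    [[0,0,0.015],[0,0,0]],
  ],
)

```text
time_s: 23.03
tool_pos: [0.6386, 0.0745, 0.0719]
orientation: [0.707, 0.707, 0.0, 0.0]
force: [-1.3, -0.2, -1.1]
width: 0.595
grip_force: 42.8
```

Request:
jog_arm(
  moves=[
    [[0,0,0.008],[0,0,0]],
    [[0,0,0.011],[0,0,0]],
    [[0,0,0.011],[0,0,0]],
    [[0,0,0.011],[0,0,0]],
  ],
)

```text
time_s: 23.37
tool_pos: [0.6389, 0.0745, 0.0689]
orientation: [0.707, 0.707, 0.001, 0.001]
force: [-0.2, 0.5, 4.0]
width: 0.598
grip_force: 43.6
```

Request:
jog_arm(
  moves=[
    [[0,0,0],[0,0,0]],
    [[0,0,0],[0,0,0]],
    [[0,0,0],[0,0,0]],
    [[0,0,0],[0,0,0]],
    [[0,0,0],[0,0,0]],
    [[0,0,0],[0,0,0]],
  ],
  hand=-1,
)

```text
time_s: 23.87
tool_pos: [0.638, 0.0745, 0.0678]
orientation: [0.707, 0.707, -0.0, -0.0]
force: [-0.4, 0.4, 0.1]
width: 1.002
grip_force: 0.0
```

Request:
jog_arm(
  moves=[
    [[0,0,-0.1],[0,0,0]],
    [[0,0,-0.2],[0,0,0]],
    [[0,0,-0.3],[0,0,0]],
    [[0,0,-0.38],[0,0,0]],
    [[0,0,-0.38],[0,0,0]],
    [[0,0,-0.38],[0,0,0]],
    [[0,0,-0.38],[0,0,0]],
  ],
)

```text
time_s: 24.45
tool_pos: [0.6379, 0.0745, 0.1813]
orientation: [0.707, 0.707, -0.0, -0.0]
force: [0.7, 0.6, -1.0]
width: 0.999
grip_force: 0.0
```

```bash
python3 - <<'E'
from h import *
im=snap("w16"); c=(.638,.074)
for z in(.106,.108,.111): print("collar",z,ring(im,"wrist",c,.026,z,"green"))
for mk in("lidw","pale"): print("flange",ring(im,"wrist",c,.0365,.093,mk))
print("rim edges",edges(im,"wrist",c,.0365,.093)); print("collar edges",edges(im,"wrist",c,.026,.108))
print(manip.state()["tool_pos"])
E
```

```text
[0.6379 0.0745 0.1813]
collar 0.106 (array([0.638 , 0.0732]), np.float64(0.0267), 79)
collar 0.108 (array([0.6383, 0.0738]), np.float64(0.0264), 81)
collar 0.111 (array([0.6379, 0.0748]), np.float64(0.0261), 81)
flange (array([0.6381, 0.0732]), np.float64(0.0362), 109)
flange (array([0.6379, 0.0725]), np.float64(0.0354), 52)
rim edges ((np.int64(277), np.float64(0.638), np.float64(0.07250000000000001)), (array([0.6381, 0.0724]), np.float64(0.0361), 283))
collar edges ((np.int64(168), np.float64(0.638), np.float64(0.07550000000000001)), (array([0.6382, 0.0756]), np.float64(0.0255), 180))
[0.63728597 0.07450493 0.18044832]
```

Request:
jog_arm(
  moves=[
    [[0,-0.1,0],[0,0,0]],
    [[-0.05,-0.22,0],[0,0,0]],
    [[-0.1,-0.34,0],[0,0,0]],
    [[-0.15,-0.46,0.05],[0,0,0]],
    [[-0.22,-0.56,0.1],[0,0,0]],
    [[-0.252,-0.603,0.13],[0,0,0]],
    [[-0.252,-0.603,0.13],[0,0,0]],
    [[-0.252,-0.603,0.13],[0,0,0]],
    [[-0.252,-0.603,0.13],[0,0,0]],
    [[-0.252,-0.603,0.13],[0,0,0]],
  ],
)

```text
time_s: 25.33
tool_pos: [0.4588, -0.0008, 0.1433]
orientation: [0.707, 0.707, 0.0, 0.001]
force: [0.0, 0.5, -0.2]
width: 1.002
grip_force: 0.0
```

```bash
python3 lid.py w17 green .4565 -.001 .029 .011
```

```text
[ 0.4588 -0.0008  0.1433]
px [253.6188547  173.69207546]
disc (array([ 0.4563, -0.0012]), np.float64(0.0277), 119) [ 0.4589 -0.0007  0.1434]
```

Request:
jog_arm(
  moves=[
    [[-0.002,-0.008,0.1],[0,0,0]],
    [[-0.002,-0.008,0.2],[0,0,0]],
    [[-0.002,-0.008,0.3],[0,0,0]],
    [[-0.002,-0.008,0.38],[0,0,0]],
    [[-0.002,-0.008,0.43],[0,0,0]],
    [[-0.002,-0.008,0.46],[0,0,0]],
    [[-0.002,-0.008,0.465],[0,0,0]],
    [[-0.002,-0.008,0.465],[0,0,0]],
    [[-0.002,-0.008,0.465],[0,0,0]],
  ],
)

```text
time_s: 26.13
tool_pos: [0.4564, -0.0017, 0.0045]
orientation: [0.707, 0.707, 0.001, 0.001]
force: [-0.3, 0.8, 0.4]
width: 1.001
grip_force: 0.0
```

Request:
jog_arm(
  moves=[
    [[0,0,0],[0,0,0]],
    [[0,0,0],[0,0,0]],
    [[0,0,0],[0,0,0]],
    [[0,0,0],[0,0,0]],
    [[0,0,0],[0,0,0]],
    [[0,0,0],[0,0,0]],
    [[0,0,0],[0,0,0]],
    [[0,0,0],[0,0,0]],
  ],
  hand=1,
  force=30,
)

```text
time_s: 26.8
tool_pos: [0.4552, -0.0018, 0.0038]
orientation: [0.707, 0.707, 0.0, 0.0]
force: [-1.8, 0.5, 3.6]
width: 0.239
grip_force: 29.2
```

Request:
jog_arm(
  moves=[
    [[0,0,-0.04],[0,0,0]],
    [[0,0,-0.16],[0,0,0]],
    [[0,0,-0.3],[0,0,0]],
    [[0,0,-0.44],[0,0,0]],
    [[0.03,0.06,-0.55],[0,0,0]],
    [[0.08,0.18,-0.587],[0,0,0]],
    [[0.12,0.3,-0.587],[0,0,0]],
    [[0.18,0.42,-0.587],[0,0,0]],
    [[0.22,0.54,-0.587],[0,0,0]],
    [[0.251,0.608,-0.587],[0,0,0]],
    [[0.251,0.608,-0.587],[0,0,0]],
    [[0.251,0.608,-0.587],[0,0,0]],
  ],
)

```text
time_s: 27.8
tool_pos: [0.6373, 0.074, 0.1779]
orientation: [0.707, 0.707, -0.001, -0.001]
force: [-0.6, 0.8, -1.0]
width: 0.239
grip_force: 29.8
```

Request:
jog_arm(
  moves=[
    [[0,0,0],[0,0,0]],
    [[0,0,0],[0,0,0]],
  ],
)

```text
time_s: 27.97
tool_pos: [0.636, 0.0732, 0.1794]
orientation: [0.707, 0.707, -0.001, -0.0]
force: [0.2, 0.3, 0.4]
width: 0.24
grip_force: 29.8
```

```bash
python3 - <<'E'
from h import *
im=snap("w18"); t=manip.state()["tool_pos"]
for z in(-.0038+.012,0): print("lid in hand",ring(im,"wrist",t[:2],.029,t[2]+z,"green"))
E
```

```text
[0.636  0.0732 0.1794]
lid in hand (array([0.6369, 0.0742]), np.float64(0.028), 62)
lid in hand (array([0.6369, 0.0699]), np.float64(0.0294), 58)
```

Request:
jog_arm(
  moves=[
    [[0,0.005,0.06],[0,0,0]],
    [[0,0.005,0.14],[0,0,0]],
    [[0,0.005,0.2],[0,0,0]],
    [[0,0.005,0.225],[0,0,0]],
    [[0,0.005,0.235],[0,0,0]],
    [[0,0.005,0.235],[0,0,0]],
    [[0,0.005,0.235],[0,0,0]],
  ],
)

```text
time_s: 28.6
tool_pos: [0.6393, 0.0734, 0.1104]
orientation: [0.707, 0.707, 0.001, 0.001]
force: [0.0, -0.8, -0.1]
width: 0.241
grip_force: 29.8
```

Request:
jog_arm(
  moves=[
    [[0,0,0.008],[0,0,0]],
    [[0,0,0.012],[0,0,0]],
    [[0,0,0.012],[0,0,0]],
    [[0,0,0.012],[0,0,0]],
  ],
)

```text
time_s: 28.93
tool_pos: [0.639, 0.0736, 0.1059]
orientation: [0.707, 0.707, 0.0, 0.0]
force: [-1.0, -0.2, -0.9]
width: 0.237
grip_force: 29.8
```

Request:
jog_arm(
  moves=[
    [[0,0,0.005],[0,0,0]],
    [[0,0,0.008],[0,0,0]],
    [[0,0,0.008],[0,0,0]],
    [[0,0,0.008],[0,0,0]],
  ],
)

```text
time_s: 29.27
tool_pos: [0.6393, 0.0737, 0.1039]
orientation: [0.707, 0.707, 0.001, 0.001]
force: [-1.2, 0.7, 4.5]
width: 0.239
grip_force: 30.2
```

Request:
jog_arm(
  moves=[
    [[0,0,0],[0,0,0]],
    [[0,0,0],[0,0,0]],
    [[0,0,0],[0,0,0]],
    [[0,0,0],[0,0,0]],
    [[0,0,0],[0,0,0]],
    [[0,0,0],[0,0,0]],
  ],
  hand=-1,
)

```text
time_s: 29.77
tool_pos: [0.6387, 0.0736, 0.1029]
orientation: [0.707, 0.707, -0.0, -0.0]
force: [0.3, -0.1, 0.4]
width: 0.998
grip_force: 0.0
```

Request:
jog_arm(
  moves=[
    [[0,0,-0.1],[0,0,0]],
    [[0,0,-0.2],[0,0,0]],
    [[0,0,-0.3],[0,0,0]],
    [[0,0,-0.32],[0,0,0]],
    [[0,0,-0.32],[0,0,0]],
    [[0,0,-0.32],[0,0,0]],
    [[0,0,-0.32],[0,0,0]],
  ],
)

```text
time_s: 30.35
tool_pos: [0.6378, 0.0736, 0.1972]
orientation: [0.707, 0.707, -0.001, -0.001]
force: [-0.4, 0.1, -0.0]
width: 1.001
grip_force: 0.0
```

```bash
python3 - <<'E'
from h import *
im=snap("w19"); c=(.638,.0735)
for z in(.109,.112,.116): print("lid",z,ring(im,"wrist",c,.029,z,"green"))
for mk in("lidw",): print("flange",ring(im,"wrist",c,.0365,.093,mk))
print(manip.state()["tool_pos"])
E
```

```text
[0.6378 0.0736 0.1972]
lid 0.109 (array([0.6397, 0.073 ]), np.float64(0.0286), 120)
lid 0.112 (array([0.6398, 0.074 ]), np.float64(0.0282), 117)
lid 0.116 (array([0.6398, 0.0753]), np.float64(0.0278), 120)
flange (array([0.6384, 0.0731]), np.float64(0.0363), 93)
[0.63754723 0.07360095 0.19694367]
```

Request:
jog_arm(
  moves=[
    [[0,-0.1,0],[0,0,0]],
    [[0.05,-0.22,0],[0,0,0]],
    [[0.1,-0.34,0],[0,0,0]],
    [[0.157,-0.46,0.05],[0,0,0]],
    [[0.157,-0.527,0.12],[0,0,0]],
    [[0.157,-0.527,0.17],[0,0,0]],
    [[0.157,-0.527,0.17],[0,0,0]],
    [[0.157,-0.527,0.17],[0,0,0]],
    [[0.157,-0.527,0.17],[0,0,0]],
    [[0.157,-0.527,0.17],[0,0,0]],
  ],
)

```text
time_s: 31.23
tool_pos: [0.4824, 0.1207, 0.149]
orientation: [0.707, 0.707, 0.001, 0.001]
force: [0.6, 0.3, -0.3]
width: 0.995
grip_force: 0.0
```

```bash
python3 lid.py w20 dark .4793 .1205 .048 .014; python3 - <<'E'
from h import *
im=cv2.imread("pics/w20.png"); print(edges(im,"wrist",(.4793,.1205),.048,.013))
E
```

```text
[0.4824 0.1207 0.149 ]
px [252.75969071 171.9072881 ]
disc (array([0.4786, 0.1203]), np.float64(0.0464), 111) [0.4824 0.1206 0.149 ]
((np.int64(196), np.float64(0.4793), np.float64(0.11950000000000001)), (array([0.4787, 0.1203]), np.float64(0.0472), 235))
```

Request:
jog_arm(
  moves=[
    [[-0.001,-0.012,0.1],[0,0,0]],
    [[-0.001,-0.012,0.2],[0,0,0]],
    [[-0.001,-0.012,0.3],[0,0,0]],
    [[-0.001,-0.012,0.38],[0,0,0]],
    [[-0.001,-0.012,0.44],[0,0,0]],
    [[-0.001,-0.012,0.47],[0,0,0]],
    [[-0.001,-0.012,0.48],[0,0,0]],
    [[-0.001,-0.012,0.48],[0,0,0]],
    [[-0.001,-0.012,0.48],[0,0,0]],
  ],
)

```text
time_s: 32.03
tool_pos: [0.4786, 0.1205, 0.0052]
orientation: [0.707, 0.707, 0.001, 0.001]
force: [0.8, 0.5, 0.3]
width: 1.001
grip_force: 0.0
```

Request:
jog_arm(
  moves=[
    [[0,0,0],[0,0,0]],
    [[0,0,0],[0,0,0]],
    [[0,0,0],[0,0,0]],
    [[0,0,0],[0,0,0]],
    [[0,0,0],[0,0,0]],
    [[0,0,0],[0,0,0]],
    [[0,0,0],[0,0,0]],
    [[0,0,0],[0,0,0]],
  ],
  hand=1,
  force=40,
)

```text
time_s: 32.7
tool_pos: [0.4775, 0.1205, 0.0047]
orientation: [0.707, 0.707, 0.0, 0.0]
force: [-1.5, 0.4, 5.8]
width: 0.305
grip_force: 39.0
```

Request:
jog_arm(
  moves=[
    [[0,0,-0.04],[0,0,0]],
    [[0,0,-0.16],[0,0,0]],
    [[0,0,-0.3],[0,0,0]],
    [[0,0,-0.44],[0,0,0]],
    [[0,0,-0.56],[0,0,0]],
    [[0.08,0.08,-0.65],[0,0,0]],
    [[0.17,0.2,-0.65],[0,0,0]],
    [[0.25,0.308,-0.65],[0,0,0]],
    [[0.25,0.308,-0.65],[0,0,0]],
    [[0.25,0.308,-0.65],[0,0,0]],
    [[0.25,0.308,-0.65],[0,0,0]],
    [[0.25,0.308,-0.65],[0,0,0]],
  ],
)

```text
time_s: 33.7
tool_pos: [0.5681, 0.1947, 0.1986]
orientation: [0.707, 0.707, -0.001, -0.0]
force: [0.1, -0.4, -1.9]
width: 0.304
grip_force: 39.8
```

```bash
python3 - <<'E'
from h import *
im=snap("w21"); t=manip.state()["tool_pos"]
print(proj("wrist",[.641,.279,.105]))
print("mug",ring(im,"wrist",(.641,.279),.044,.105,"dark"),edges(im,"wrist",(.641,.279),.044,.105),"inner",edges(im,"wrist",(.641,.279),.040,.105))
print("lid",ring(im,"wrist",t[:2],.048,t[2]+.0083,"dark"))
E
```

```text
[0.5681 0.1947 0.1986]
[360.17848346  71.59430775]
mug (array([0.6418, 0.279 ]), np.float64(0.0413), 76) ((np.int64(392), np.float64(0.6415000000000001), np.float64(0.2785)), (array([0.6415, 0.2786]), np.float64(0.0436), 442)) inner ((np.int64(212), np.float64(0.641), np.float64(0.28)), (array([0.6414, 0.2797]), np.float64(0.0404), 232))
lid (array([0.5688, 0.1952]), np.float64(0.0464), 78)
```

Request:
jog_arm(
  moves=[
    [[0.1,0.08,0],[0,0,0]],
    [[0.2,0.17,0],[0,0,0]],
    [[0.28,0.242,0],[0,0,0]],
    [[0.28,0.242,0],[0,0,0]],
    [[0.28,0.242,0],[0,0,0]],
    [[0.28,0.242,0.08],[0,0,0]],
    [[0.28,0.242,0.17],[0,0,0]],
    [[0.28,0.242,0.24],[0,0,0]],
    [[0.28,0.242,0.29],[0,0,0]],
    [[0.28,0.242,0.3],[0,0,0]],
    [[0.28,0.242,0.3],[0,0,0]],
    [[0.28,0.242,0.3],[0,0,0]],
  ],
)

```text
time_s: 34.75
tool_pos: [0.6421, 0.2787, 0.1109]
orientation: [0.707, 0.707, 0.001, 0.0]
force: [-0.6, 0.7, -0.7]
width: 0.304
grip_force: 39.9
```

Request:
jog_arm(
  moves=[
    [[0,0,0.008],[0,0,0]],
    [[0,0,0.014],[0,0,0]],
    [[0,0,0.014],[0,0,0]],
    [[0,0,0.014],[0,0,0]],
  ],
)

```text
time_s: 35.08
tool_pos: [0.6424, 0.2795, 0.1054]
orientation: [0.707, 0.707, 0.0, 0.0]
force: [0.1, 0.1, -1.4]
width: 0.305
grip_force: 39.9
```

Request:
jog_arm(
  moves=[
    [[0,0,0.006],[0,0,0]],
    [[0,0,0.012],[0,0,0]],
    [[0,0,0.012],[0,0,0]],
    [[0,0,0.012],[0,0,0]],
  ],
)

```text
time_s: 35.42
tool_pos: [0.6426, 0.2796, 0.1023]
orientation: [0.707, 0.707, 0.001, 0.0]
force: [-1.2, -1.2, 4.4]
width: 0.305
grip_force: 40.4
```

Request:
jog_arm(
  moves=[
    [[0,0,0],[0,0,0]],
    [[0,0,0],[0,0,0]],
    [[0,0,0],[0,0,0]],
    [[0,0,0],[0,0,0]],
    [[0,0,0],[0,0,0]],
    [[0,0,0],[0,0,0]],
  ],
  hand=-1,
)

```text
time_s: 35.92
tool_pos: [0.642, 0.2794, 0.1011]
orientation: [0.707, 0.707, -0.0, -0.0]
force: [0.1, -0.6, -0.7]
width: 0.999
grip_force: 0.0
```

Request:
jog_arm(
  moves=[
    [[0,0,-0.1],[0,0,0]],
    [[0,0,-0.2],[0,0,0]],
    [[0,0,-0.3],[0,0,0]],
    [[0,0,-0.4],[0,0,0]],
    [[0,-0.1,-0.5],[0,0,0]],
    [[0,-0.2,-0.6],[0,0,0]],
    [[0,-0.32,-0.6],[0,0,0]],
    [[0,-0.44,-0.6],[0,0,0]],
    [[0,-0.5,-0.6],[0,0,0]],
    [[0,-0.5,-0.6],[0,0,0]],
    [[0,-0.5,-0.6],[0,0,0]],
  ],
)

```text
time_s: 36.83
tool_pos: [0.4915, 0.2796, 0.282]
orientation: [0.707, 0.707, 0.0, 0.0]
force: [-0.2, -0.4, 0.8]
width: 1.002
grip_force: 0.0
```

```bash
python3 - <<'E'
from h import *
im=snap("w22"); s=manip.read_camera("side"); cv2.imwrite("pics/s22.png",s)
for X in([.6415,.279,.105],[.638,.0735,.108],[.657,-.083,.12]): print(proj("wrist",X),proj("side",X))
print("darklid",ring(im,"wrist",(.6415,.279),.048,.11,"dark"))
a=cv2.resize(s[130:310,150:310],(400,450),interpolation=cv2.INTER_CUBIC); b=cv2.resize(im[:,240:],(400,450))
cv2.imwrite("pics/c22.png",np.hstack([a,b]))
E
```

```text
[0.4915 0.2796 0.282 ]
[404.02270217 161.54115015] [188.22037198 252.31530208]
[378.84847413 331.07502009] [233.11454639 202.38525743]
[383.17905088 436.58533117] [251.66757168 169.77160983]
darklid (array([0.6411, 0.2799]), np.float64(0.0477), 36)
```

View pics/c22.png

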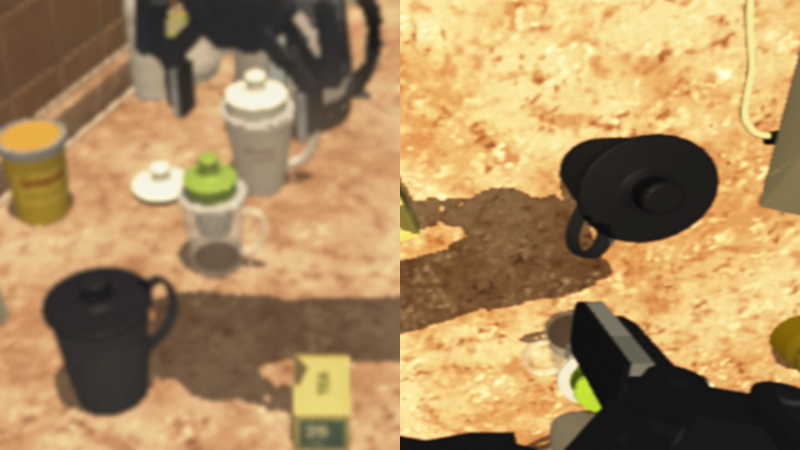

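All three mugs are covered: white lid (255,95), green (210,180) and black (97,295) in the side crop all sit level and centred, and the carton is undisturbed. Handing in.

```bash
python3 -c "
from workcell import manip
print(manip.hand_in())"
```

```text
the job is handed in; nothing more can be done
None
```

I hung both baskets and put the fitting lid on each of the three mugs, all looking seated and level in the last pictures; the tea carton and jar were left alone, and I handed the job in at about 37 s, with no verdict returned.

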